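# Make up the van and motorbike orders in their nest trays

### The job

Make up the two customers' orders from the stock lying on the right of the key mill, using the grey trays on its left. The tray with three nests is the van order and gets the broad-headed car key, the remote fob and the lock cylinder; the tray with two nests is the motorbike order and gets the narrow-headed car key and the padlock. Set each thing in the nest of its own size, on the rubber pad, square and fully between the four corner locators (the cylinder standing as it stands in the stock, either way round is fine for all), and do not disturb the oil bottle or the screwdriver.

Things in the scene. Friction and masses are not known exactly. Their poses are not given: they have to be found in the camera images.
- key_broad: Broad-headed car key blank lying flat: black angular (kite-shaped) head 32 mm wide and a grey blade; 79 x 32 x 8 mm, 22 g. Origin: middle of the 79 mm length, on the underside. x along the key, head from x = 0 to +39 mm, thin blade on the -x side; z up. Grip the head across y at its widest, x = +22 mm.
- key_narrow: Narrow-headed car key blank lying flat: black slim rounded head 23 mm wide and a grey blade; 81 x 23 x 8 mm, 22 g. Origin: middle of the 81 mm length, on the underside. x along the key, head from x = 0 to +41 mm, blade on the -x side; z up. Grip the head across y, at x = +18 mm.
- fob: Car remote fob, a rounded black pebble with buttons on top and no blade, lying flat: 54 (x) x 35 (y) x 13 mm, 30 g. Origin at the centre of the underside, z up. Grip across y at its middle.
- lock_cylinder: Euro-profile lock cylinder of bare metal, standing on its narrow flange: 64 mm long (y), 17 mm wide (x), top of barrel at 33 mm, the small cam in the middle up to 43 mm; 160 g. Origin at the centre of the underside, z up. Grip across x at its middle, TCP about 24 mm above its underside.
- padlock: Brass padlock lying flat, 60 (x) x 40 (y) x 14 mm, 130 g: body from x = -30 to +4 mm, steel shackle on the +x side up to +30 mm. Origin at the centre of the 60 x 40 outline, on the underside; z up. Grip the body across y (40 mm) at x = -10 mm.
- tray_three: Fixed grey tray with three nests: plate 140 (x) x 196 (y) x 6 mm, bars 30 mm high at its y ends; origin centre of underside, z up. Nest: rubber pad, its top 7 mm above the origin, inside four L-shaped corners 8 mm over the plate, sides open for fingers. Centres x, y (clear x by y), mm: key +35, 0 (46 x 95); fob -35, +44 (50 x 70); cylinder -35, -42 (32 x 80). Things' length goes along tray y.
- tray_two: Fixed grey tray with two nests: plate 140 (x) x 196 (y) x 6 mm, bars 30 mm high at its y ends; origin centre of underside, z up. Nest: rubber pad, its top 7 mm above the origin, inside four L-shaped corners 8 mm over the plate, sides open for fingers. Centres x, y (clear x by y), mm: key +35, 0 (46 x 95); padlock -35, 0 (56 x 76). Things' length goes along tray y.
- oil_bottle: Bystander: white oil bottle with yellow label and red spout, 43 mm across, 130 mm tall, standing loose beyond the trays. Origin at the centre of its underside.
- screwdriver: Bystander: yellow-handled screwdriver, 149 x 25 x 23 mm, lying loose left of the trays; origin mid-length on the underside, y along it. (The mill between stock and trays is under 0.11 m high for x below 0.50 m, 0.36 m behind; lever ends stand out to x 0.50, y 0.15, z 0.26 m and to x 0.56, y -0.22, z 0.36 m.)
Mind the look-alikes: they are no part of the job. What is shaped like the padlock but red or turquoise is not meant.

How it is judged:
At the end, for the whole second after the job is handed in: Each thing rests level on the pad of its own nest in its own tray: origin within 12 mm of the nest's centre along both tray axes (height within 4 mm), level within 0.12 rad, length within 0.3 rad of the tray's y (either way round), released and at rest (x of key_broad in the frame of tray_three between 0.023 and 0.047 m and y of key_broad in the frame of tray_three between -0.012 and 0.012 m and z of key_broad in the frame of tray_three between 0.003 and 0.011 m and angle between the x axis of each of key_broad, fob and the y axis of tray_three, either way round below 0.3 rad and angle between each of key_broad, fob, lock_cylinder, key_narrow, padlock's own z axis and vertical below 0.12 rad and linear speed of each of key_broad, fob, lock_cylinder, key_narrow, padlock below 0.02 m/s and x of fob in the frame of tray_three between -0.047 and -0.023 m and y of fob in the frame of tray_three between 0.032 and 0.056 m and z of fob in the frame of tray_three between 0.003 and 0.011 m and x of lock_cylinder in the frame of tray_three between -0.047 and -0.023 m and y of lock_cylinder in the frame of tray_three between -0.054 and -0.03 m and z of lock_cylinder in the frame of tray_three between 0.003 and 0.011 m and angle between the y axis of lock_cylinder and the y axis of tray_three, either way round below 0.3 rad and x of key_narrow in the frame of tray_two between 0.023 and 0.047 m and y of key_narrow in the frame of tray_two between -0.012 and 0.012 m and z of key_narrow in the frame of tray_two between 0.003 and 0.011 m and angle between the x axis of each of key_narrow, padlock and the y axis of tray_two, either way round below 0.3 rad and x of padlock in the frame of tray_two between -0.047 and -0.023 m and y of padlock in the frame of tray_two between -0.012 and 0.012 m and z of padlock in the frame of tray_two between 0.003 and 0.011 m); the robot touches nothing.
It fails at once if the oil bottle is shifted by more than 30 mm or tipped (distance of oil_bottle from where it was at the start of the episode above 0.03 m or angle between oil_bottle's own z axis and vertical above 0.4 rad).
It fails at once if the screwdriver is shifted by more than 30 mm (distance of screwdriver from where it was at the start of the episode above 0.03 m).
It also fails if it takes over 131 s, if anything falls off the work surface, if the arm or the gripper's body presses on something with over 40 N, if the wrist force passes 120 N, or if a joint passes its speed limit or range.

### The arm

A 6-joint arm with a two-finger parallel gripper is mounted at the origin on a cart in front of the work surface, level with it; the furniture and walls round the work are solid. World frame = base frame: x ahead of the robot, y to its left, z up, the work surface at z = 0. Lengths are in m, angles in rad, forces in N, time in s.
With the tool pointing down it reaches from about 0.3 to 0.875 m from the base axis. Payload 6.4 kg.
Tool frame: the origin (TCP) lies between the finger pads, 19 mm behind the fingertips; this is the grasp point; y points along the fingers, x is the direction in which the jaws open and shut, and the axes are right-handed (so a half turn about y gives the same grasp; the last joint's range is limited). The gripper opens to 85 mm and grips with 20 to 120 N. Pads are 22 mm wide; open, the fingers measure 114 mm over their backs; the gripper's body (76 mm by 85 mm) begins 54 mm behind the grasp point. The pads swing forward as they close: fully open they stand 13 mm farther back than shut.
Start: joints at [-1.515, 0.181, 1.607, -0, 1.354, -0.206], TCP at [0.149, -0.555, 0.25] pointing down, gripper open.
Joint ranges: [-2.99, 2.99], [-0.89, 2.07], [0.3, 2.58], [-1.14, 4.28], [0, 2.63], [-3.12, 3.12]. Speed limits (rad/s): [2.57, 2.57, 3.01, 3.14, 3.14, 3.14].

### API

Orientations are given as a unit quaternion [w, x, y, z].
In Python, from bench import ctrl, vision, ticket, find_in, regions_of, pinpoint gives the robot as it stands.
- The arm moves only by the tool apply_moves, never from a script. Its argument "increments" is a list of rows, each an object of numbers: "x", "y", "z": the shift along the tool's x, y, z in cm; "ax", "ay", "az": the turn, a rotation vector about the tool's x, y, z in rad; "grip": the closure, from 0 (fully open) to 1 (shut). A call has 1 to 12 rows; each row is the pose to reach, as a shift and turn from the pose measured when the call began, along the tool's axes at that moment; what a row does not reach only later rows make up. A row lasts 1/8 s, in which the tool goes at most 62.5 mm and 10.7 degrees, less where a joint would pass 70% of its speed; a pose out of reach is approached as far as the arm can. A call with a gripper value outside its range is refused whole. The fingers move at their own pace and stop on an object; the grip force is fixed at half the most. Time passes only in rows, so rows that repeat a pose let the fingers close. It gives the time, the measured TCP pose, the force and the opening at its end, in the units of the state.
- ctrl.get_obs(): the state, without advancing time (a new reading comes with each control period).
- vision.camera(name): name is "scene" or "top" or "wrist"; returns the picture (420x560x3 uint8, red, green, blue); there is no depth.
- vision.camera_params(name): a dict with "intrinsics" (3x3 intrinsics, pixels), "R" (3x3) and "t" (3): a world point X has camera coordinates R X + t. Camera axes: x right, y down, z forward; pixel columns grow to the right and rows downward; lengths in m; the calibration is good to about 2 mm. The wrist camera is an equidistant fisheye: a pixel r from the principal point sees the ray r / f radians off the axis. A picture is of the moment at which its call begins: read the wrist's pose just before it. camera_params takes no time and is no camera call; for the wrist camera it gives the pose at the moment of the call.
- ticket.hand_in(): hands the job in, once; it reports no verdict.
Trained networks look in the newest picture that a camera, given by its name, has taken for a name from the list of things; names that differ only in an ending like _2 or _b are one class to them, and where a whole thing is asked for, a point or a joint stands for the part that bears it (a point fixed in the world has none). Each returns a list of dicts, best first, with "p" (0 to 1); they miss things now and then, are a little off and sometimes report something else, mostly with a low value. They report only what shows in the picture. A call takes as long as a camera call. They do not tell look-alikes from the thing itself.
- find_in(camera, query): "rect" ([centre column, centre row, width, height] in pixels, round what is visible of it).
- regions_of(camera, query): "mask" (420x560 bool, what is visible of it) and "rect" ([centre column, centre row, width, height] in pixels, round what is visible of it).
- pinpoint(camera, query): "xy" ([column, row] in pixels: a listed point, or the origin of a listed thing).
The state is a dict: "time_s": time; "q": joint angles; "dq": joint speeds; "joint_efforts": joint torques, N m; "eef_pos": TCP position; "eef_rot": TCP orientation; "wrist_force": force on the tool from outside, world axes, zero at the start; "torque": the same for the moment, N m; "opening": opening from 0.0 (shut) to 1.0 (fully open).
Only numpy, scipy, OpenCV 4.12 (cv2) and the standard library are available. Lean on these libraries where they do the work, as an engineer would, in place of code of your own. Each camera call takes 0.05 s, during which the arm holds its last target.

## Working session

There is one attempt and no reset: what is moved stays moved. The work goes in short steps, Python scripts to look and compute and a tool call to move; the robot and the scene stay as the last step left them, time stands still between calls to the robot, and variables do not carry over. Pictures are saved under pics/ and viewed, and the job is handed in when it is done.

Besides the shell and the picture viewer there is one more tool, called after ">>>" by a JSON object that holds its "name" and its "arguments". apply_moves: Moves the arm, as the interface text tells. Its arguments: {"type":"object","properties":{"increments":{"type":"array","items":{"type":"object","properties":{"x":{"type":"number"},"y":{"type":"number"},"z":{"type":"number"},"ax":{"type":"number"},"ay":{"type":"number"},"az":{"type":"number"},"grip":{"type":"number"}}}}},"required":["increments"]}

```bash
ls; mkdir -p pics
cat > shot.py <<'E'
import cv2,sys
from bench import ctrl,vision
for c in sys.argv[2:]:
    im=vision.camera(c); cv2.imwrite(f'pics/{sys.argv[1]}_{c}.png',cv2.resize(im[:,:,::-1],None,fx=1.42,fy=1.42,interpolation=cv2.INTER_CUBIC))
E
python3 shot.py a scene top wrist
python3 - <<'E'
from bench import ctrl,vision
print(ctrl.get_obs())
for c in ['scene','top','wrist']: print(c,vision.camera_params(c))
E
```

```text
pics
{'time_s': 0.15, 'q': array([-1.51528641e+00,  1.81406939e-01,  1.60772331e+00, -3.03192031e-05,
        1.35382763e+00, -2.06271341e-01]), 'dq': array([ 0.00061419, -0.00227084, -0.00341798, -0.0011047 ,  0.00071273,
       -0.00075075]), 'joint_efforts': array([ 1.64621102e-03, -4.45258999e+01, -3.51691532e+01, -1.94358286e-04,
        5.84801062e-03, -8.96962206e-06]), 'eef_pos': array([ 0.14881317, -0.55501192,  0.24929713]), 'eef_rot': array([ 0.56134212, -0.56062369,  0.43078505, -0.43013991]), 'wrist_force': array([-0.32166331,  0.52329718, -0.29077195]), 'torque': array([-0.00286922,  0.00106233, -0.02573187]), 'opening': 1.00467594604133}
scene {'intrinsics': array([[504.05054275,   0.        , 279.68404522],
       [  0.        , 504.05054275, 207.2824499 ],
       [  0.        ,   0.        ,   1.        ]]), 'R': array([[ 0.43580884, -0.89976415,  0.02225134],
       [-0.36442515, -0.19901012, -0.90971934],
       [ 0.8229611 ,  0.38835478, -0.41462706]]), 't': array([-0.21078606,  0.23892181,  0.97672863])}
top {'intrinsics': array([[471.62877249,   0.        , 273.79657871],
       [  0.        , 471.62877249, 218.33398111],
       [  0.        ,   0.        ,   1.        ]]), 'R': array([[-0.01838036, -0.99981265,  0.00606874],
       [-0.98326203,  0.01697499, -0.1814046 ],
       [ 0.1812676 , -0.00930145, -0.98338982]]), 't': array([0.04050613, 0.53815091, 1.19616634])}
wrist {'intrinsics': array([[325.1922621 ,   0.        , 287.85776672],
       [  0.        , 325.1922621 , 209.72225075],
       [  0.        ,   0.        ,   1.        ]]), 'R': array([[ 0.25890116, -0.96590129, -0.00220923],
       [-0.91521752, -0.24604573,  0.31912128],
       [-0.30878323, -0.08059895, -0.94771131]]), 't': array([-0.57371296, -0.04052022,  0.38002814])}
```

View pics/a_scene.png

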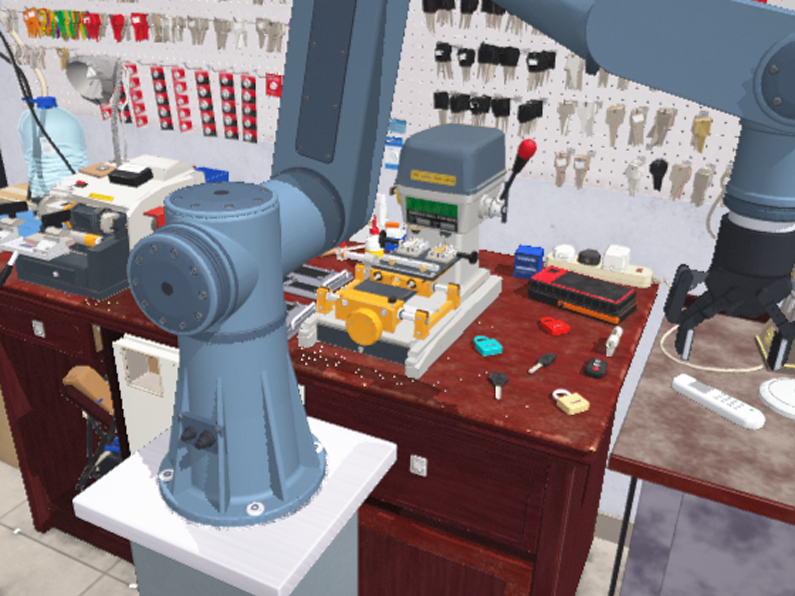

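View pics/a_top.png

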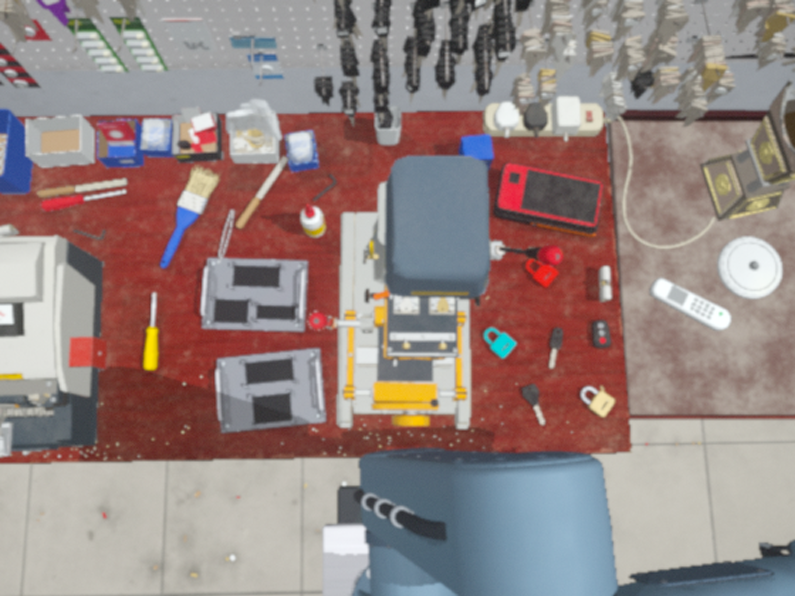

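View pics/a_wrist.png

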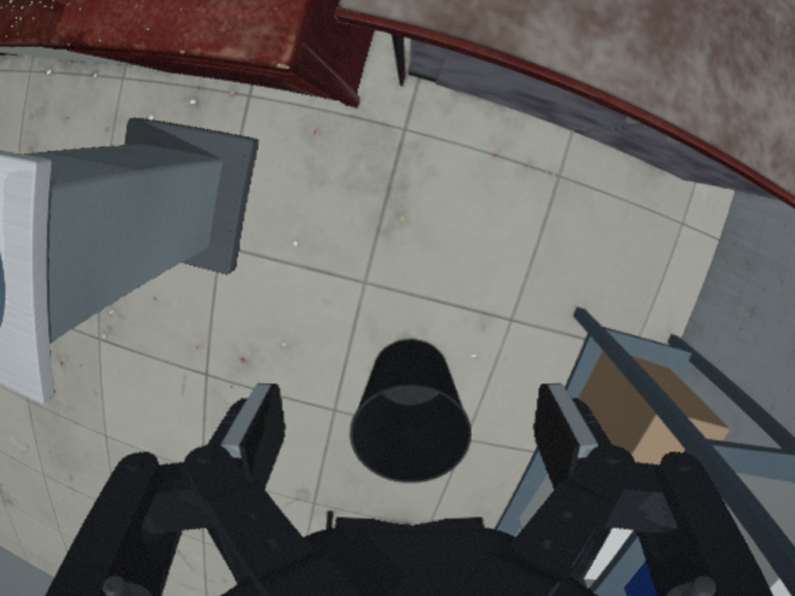

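```bash
cat > h.py <<'E'
import numpy as np,cv2
from bench import ctrl,vision,find_in,regions_of,pinpoint
from scipy.spatial.transform import Rotation as Ro
def ray(c,uv,P=None):
    P=P or vision.camera_params(c);K=P['intrinsics'];R=P['R'];t=P['t']
    d=np.array([(uv[0]-K[0,2])/K[0,0],(uv[1]-K[1,2])/K[1,1]])
    if c=='wrist':
        th=np.hypot(*d); v=np.array([*(d/max(th,1e-9)*np.sin(th)),np.cos(th)])
    else: v=np.array([*d,1.])
    return -R.T@t, R.T@v
def toplane(c,uv,z,P=None):
    o,v=ray(c,uv,P); return o+v*(z-o[2])/v[2]
def proj(c,X,P=None):
    P=P or vision.camera_params(c);K=P['intrinsics'];p=P['R']@np.asarray(X)+P['t']
    if c=='wrist':
        th=np.arctan2(np.hypot(p[0],p[1]),p[2]);r=np.hypot(p[0],p[1]);q=p[:2]/r*th
    else:q=p[:2]/p[2]
    return K[0,0]*q+K[:2,2]
E
python3 - <<'E'
from h import *
im=vision.camera('top')
for q,z in [('key_broad',.004),('key_narrow',.004),('fob',.006),('lock_cylinder',.0),('padlock',.007),('tray_three',0),('tray_two',0),('oil_bottle',0),('screwdriver',0)]:
    print(q)
    for r in pinpoint('top',q)[:4]: print('  pin',np.round(r['xy'],1),round(r['p'],2),np.round(toplane('top',r['xy'],z),3))
    for r in regions_of('top',q)[:4]:
        ys,xs=np.nonzero(r['mask']); 
        pts=np.array([toplane('top',(x,y),z)[:2] for x,y in zip(xs,ys)])
        b=cv2.minAreaRect((pts*1000).astype(np.float32))
        print('  reg',np.round(r['rect'],1),round(r['p'],2),'rect c/size/ang',np.round(b[0],0),np.round(b[1],0),round(b[2],1))
c=im[300:395,130:570][:, :]
cv2.imwrite('pics/stock.png',cv2.resize(im[170:310,325:445][:,:,::-1],None,fx=5,fy=4.2,interpolation=cv2.INTER_CUBIC))
cv2.imwrite('pics/trays.png',cv2.resize(im[170:310,135:235][:,:,::-1],None,fx=4.2,fy=4.2,interpolation=cv2.INTER_CUBIC))
E
```

```text
key_broad
  pin [376.2 282.7] 0.44 [ 0.367 -0.24   0.004]
key_narrow
  pin [388.8 243.5] 0.59 [ 0.472 -0.28   0.004]
  reg [391.  247.9   8.3  26.9] 0.5 rect c/size/ang [ 467. -285.] [17. 70.] 82.9
  reg [372.8 278.7  12.1  19.4] 0.2 rect c/size/ang [ 379. -238.] [39. 27.] 43.1
fob
  pin [421.1 230.9] 0.51 [ 0.505 -0.37   0.006]
  reg [424.4 235.3  17.3  16.7] 0.48 rect c/size/ang [ 495. -373.] [35. 52.] 89.0
lock_cylinder
  pin [423.8 200.2] 0.57 [ 0.592 -0.386  0.   ]
  reg [426.1 202.6  12.   27.4] 0.53 rect c/size/ang [ 592. -390.] [21. 68.] 89.0
padlock
  pin [375.4 193.7] 0.77 [ 0.611 -0.251  0.007]
  pin [421.1 280.9] 0.66 [ 0.37  -0.36   0.007]
  pin [349.2 239.6] 0.56 [ 0.484 -0.173  0.007]
  reg [352.9 241.4  22.5  20.3] 0.69 rect c/size/ang [ 485. -175.] [59. 41.] 43.0
  reg [419.4 284.4  21.7  22. ] 0.62 rect c/size/ang [ 369. -352.] [57. 42.] 55.3
tray_three
  pin [182.1 208.2] 0.9 [0.581 0.282 0.   ]Traceback (most recent call last):
  File "<stdin>", line 8, in <module>
  File "h.py", line 12, in toplane
    o,v=ray(c,uv,P); return o+v*(z-o[2])/v[2]
        ~~~^^^^^^^^
  File "h.py", line 5, in ray
    P=P or vision.camera_params(c);K=P['intrinsics'];R=P['R'];t=P['t']
           ~~~~~~~~~~~~~~~~~~~~^^^
ValueError: time passes only in moves, steps and waits
```

```bash
sed -i 's/^from scipy/_C={}\ndef cp(c):\n    if c=="wrist": return vision.camera_params(c)\n    if c not in _C:_C[c]=vision.camera_params(c)\n    return _C[c]\nfrom scipy/; s/P=P or vision.camera_params(c)/P=P or cp(c)/' h.py
python3 - <<'E'
from h import *
im=vision.camera('top')
for q,z in [('tray_three',0),('tray_two',0),('oil_bottle',0),('screwdriver',0)]:
    print(q)
    for r in pinpoint('top',q)[:4]: print('  pin',np.round(r['xy'],1),round(r['p'],2),np.round(toplane('top',r['xy'],z),3))
    for r in regions_of('top',q)[:4]:
        ys,xs=np.nonzero(r['mask']); 
        pts=np.array([toplane('top',(x,y),z)[:2] for x,y in zip(xs,ys)])
        b=cv2.minAreaRect((pts*1000).astype(np.float32))
        print('  reg',np.round(r['rect'],1),round(r['p'],2),'rect c/size/ang',np.round(b[0],0),np.round(b[1],0),round(b[2],1))
cv2.imwrite('pics/stock.png',cv2.resize(im[170:310,325:445][:,:,::-1],None,fx=5,fy=4.2,interpolation=cv2.INTER_CUBIC))
cv2.imwrite('pics/trays.png',cv2.resize(im[170:310,135:235][:,:,::-1],None,fx=4.2,fy=4.2,interpolation=cv2.INTER_CUBIC))
print(ctrl.get_obs()['time_s'])
E
```

```text
tray_three
  pin [182.8 207.3] 0.9 [0.583 0.281 0.   ]
  reg [177.6 207.2  74.5  51.8] 0.98 rect c/size/ang [584. 293.] [201. 141.] 87.2
tray_two
  pin [191.2 276.9] 0.75 [0.392 0.255 0.   ]
  pin [423.7 235.8] 0.37 [ 0.492 -0.378  0.   ]
  reg [189.4 275.7  83.8  62. ] 0.89 rect c/size/ang [400. 260.] [143. 204.] 5.1
oil_bottle
  pin [222.2 158.3] 0.87 [0.722 0.172 0.   ]
  reg [222.3 155.2  15.2  25.8] 0.7 rect c/size/ang [730. 179.] [72. 47.] 17.9
screwdriver
  pin [105.3 227.5] 0.57 [0.53  0.491 0.   ]
  reg [103.6 243.8  11.4  36.4] 0.85 rect c/size/ang [485. 487.] [24. 88.] 86.1
  reg [424.  235.1  14.4  21. ] 0.71 rect c/size/ang [ 494. -377.] [33. 51.] 85.8
1.25
```

View pics/stock.png

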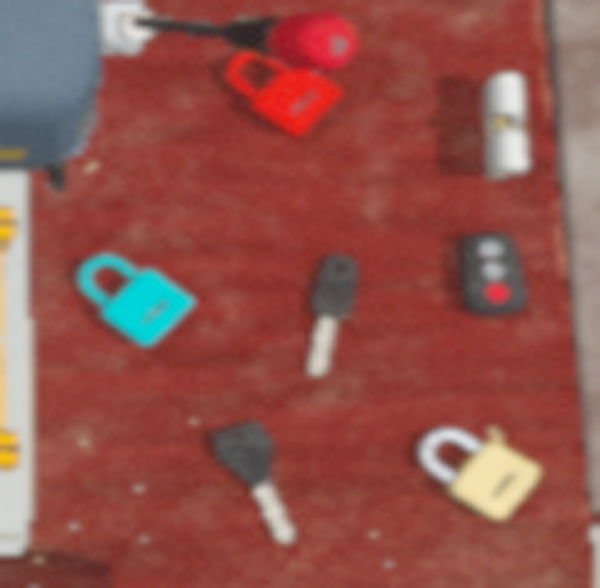

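View pics/trays.png

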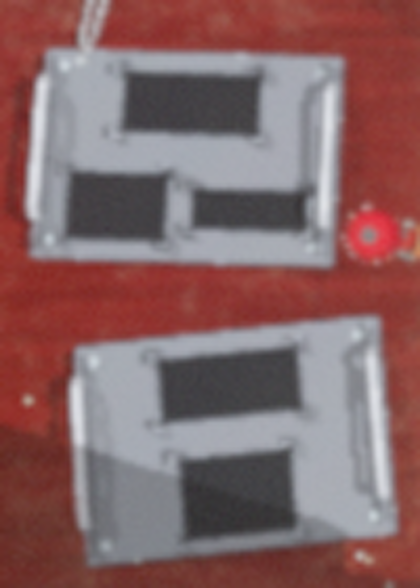

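Run:
```python
from h import *
im=np.mean([vision.camera('top').astype(float) for _ in range(4)],axis=0)
np.save('top0.npy',im)
g=im.max(2)
P=cp('top')
def comps(mask,z,box,amin,name):
    x0,y0,x1,y1=box
    m=np.zeros(mask.shape,np.uint8);m[y0:y1,x0:x1]=mask[y0:y1,x0:x1]
    n,l,s,c=cv2.connectedComponentsWithStats(m)
    for i in range(1,n):
        if s[i,4]<amin: continue
        ys,xs=np.nonzero(l==i)
        p=np.array([toplane('top',(x,y),z,P)[:2] for x,y in zip(xs,ys)])*1000
        b=cv2.minAreaRect(p.astype(np.float32)); C=np.cov(p.T);w,v=np.linalg.eigh(C);a=np.degrees(np.arctan2(v[1,1],v[0,1]))
        print(name,'px',c[i].round(1),'n',s[i,4],'cen',p.mean(0).round(1),'rect',np.round(b[0],1),np.round(b[1],1),round(b[2],1),'axis',round(a%180,1),'sd*3.46',np.round(np.sqrt(w)*3.46,1))
comps((g<75),.007,(135,170,235,310),40,'pad')
r=im[:,:,0];gg=im[:,:,1];b=im[:,:,2]
blue=(gg>0.62*r) # non-wood
comps(blue,.004,(368,268,392,302),20,'broad')
comps(blue,.004,(382,225,400,262),20,'narrow')
comps(blue,.008,(412,222,434,248),20,'fob')
comps(blue,.028,(415,182,434,216),20,'cyl')
comps(blue,.009,(405,268,436,300),20,'pad lock')
v=(blue*255).astype(np.uint8)[170:310,325:445]
cv2.imwrite('pics/m.png',cv2.resize(v,None,fx=4,fy=4,interpolation=0))
print(toplane('top',(0,0),0,P), -P['R'].T@P['t'])
```

```text
pad px [180.4 194.1] n 342 cen [618.9 286.5] rect [618.4 286.7] [81.5 33.1] 86.7 axis 86.6 sd*3.46 [32.8 82.2]
pad px [162.1 218.7] n 283 cen [550.7 335. ] rect [551.4 334.3] [57. 36.] 89.0 axis 87.4 sd*3.46 [37.6 56.8]
pad px [194.  219.5] n 172 cen [547.1 248.2] rect [547.1 248.2] [66.  19.4] 89.0 axis 85.9 sd*3.46 [19.2 69.2]
pad px [189.2 261. ] n 377 cen [434.2 259.7] rect [434.  259.6] [33.  81.7] 4.7 axis 95.3 sd*3.46 [33.  81.9]
pad px [190.9 287.7] n 428 cen [363.  254.1] rect [363.  253.4] [46.1 66.2] 4.4 axis 93.3 sd*3.46 [45.7 65.4]
broad px [375.9 282.8] n 218 cen [ 367.1 -239.4] rect [ 361.  -237.6] [78.9 31.4] 10.2 axis 18.7 sd*3.46 [23.1 78.7]
narrow px [390.4 244. ] n 188 cen [ 471.  -284.7] rect [ 468.  -285.3] [22.  78.9] 82.1 axis 166.1 sd*3.46 [18.4 77.4]
fob px [422.7 234.4] n 196 cen [ 494.9 -373.2] rect [ 494.7 -374. ] [32.6 52.9] 85.8 axis 178.8 sd*3.46 [33.5 50.2]
cyl px [425.6 199.6] n 247 cen [ 587.3 -381.8] rect [ 587.7 -381.6] [27.4 69.6] 88.6 axis 174.6 sd*3.46 [26.6 68.8]
pad lock px [420.6 281.7] n 375 cen [ 367.8 -357.7] rect [ 370.4 -356.8] [65.8 48.4] 42.4 axis 52.4 sd*3.46 [45.2 61.5]
[1.22589408 0.83702942 0.        ] [0.31306168 0.04248951 1.27367504]
```

View pics/m.png

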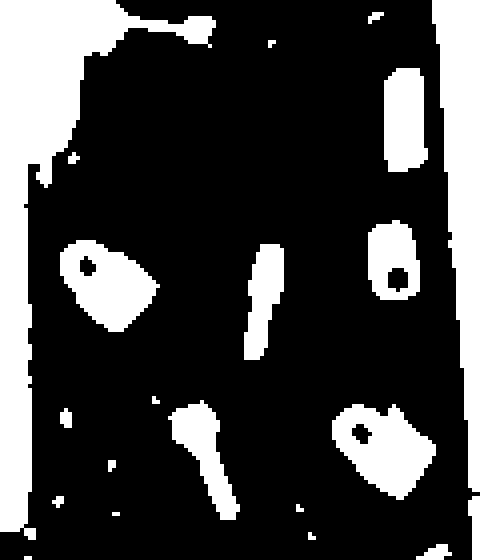

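```bash
cat > plan.py <<'E'
# usage: plan.py x y z jawdeg [q]  (m, jaw axis world angle mod 180)
import sys
from h import *
x,y,z,j=map(float,sys.argv[1:5])
o=ctrl.get_obs();w,a,b,c=o['eef_rot'];R=Ro.from_quat([a,b,c,w]);M=R.as_matrix()
cur=np.degrees(np.arctan2(M[1,0],M[0,0]))
az=np.degrees(np.arctan2(y,x)); caz=np.degrees(o['q'][0]); q6=np.degrees(o['q'][5])
print('t',round(o['time_s'],2),'pos',o['eef_pos'].round(4),'jaw',round(cur,1),'tilt',np.round(M[:,1],3),'F',o['wrist_force'].round(1),'open',round(o['opening'],3),'q1,q6',round(caz,1),round(q6,1))
for k in range(-2,3):
    jj=j+180*k; d=(jj-cur)
    if abs(d)>270: continue
    # yaw = q1 - q6 + c assumed with sign s
    f=np.radians(jj);X=np.array([np.cos(f),np.sin(f),0]);Y=np.array([0,0,-1.]);T=np.c_[X,Y,np.cross(X,Y)]
    s=M.T@(np.array([x,y,z])-o['eef_pos'])*100; rv=Ro.from_matrix(M.T@T).as_rotvec()
    print('jaw',round(jj,1),'turn',round(d,1),'shift',s.round(2),'rv',rv.round(3), 'q6 est',round(q6-(d-(az-caz)),1))
E
python3 plan.py 0.45 -0.30 0.30 108.7
```

```text
t 1.45 pos [ 0.1488 -0.5554  0.25  ] jaw -75.0 tilt [-0.  0. -1.] F [ 0.1 -0.8 -0.2] open 1.002 q1,q6 -86.8 -11.8
jaw -251.3 turn -176.3 shift [-16.88  -5.    35.7 ] rv [0.    3.077 0.   ] q6 est 217.6
jaw -71.3 turn 3.7 shift [-16.88  -5.    35.7 ] rv [ 0.    -0.065 -0.   ] q6 est 37.6
jaw 108.7 turn 183.7 shift [-16.88  -5.    35.7 ] rv [0.    3.077 0.   ] q6 est -142.4
```

>>> {"name": "apply_moves", "arguments": {"increments": [{"x":-5.6,"y":-2.5,"z":11.9,"ay":-0.065},{"x":-16.9,"y":-5,"z":35.7,"ay":-0.065},{"x":-16.9,"y":-5,"z":35.7,"ay":-0.065},{"x":-16.9,"y":-5,"z":35.7,"ay":-0.065},{"x":-16.9,"y":-5,"z":35.7,"ay":-0.065},{"x":-16.9,"y":-5,"z":35.7,"ay":-0.065},{"x":-16.9,"y":-5,"z":35.7,"ay":-0.065},{"x":-16.9,"y":-5,"z":35.7,"ay":-0.065},{"x":-16.9,"y":-5,"z":35.7,"ay":-0.065},{"x":-16.9,"y":-5,"z":35.7,"ay":-0.065}]}}

```text
invalid input
```

```bash
python3 shot.py b wrist
```

```text
(no output)
```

View pics/b_wrist.png

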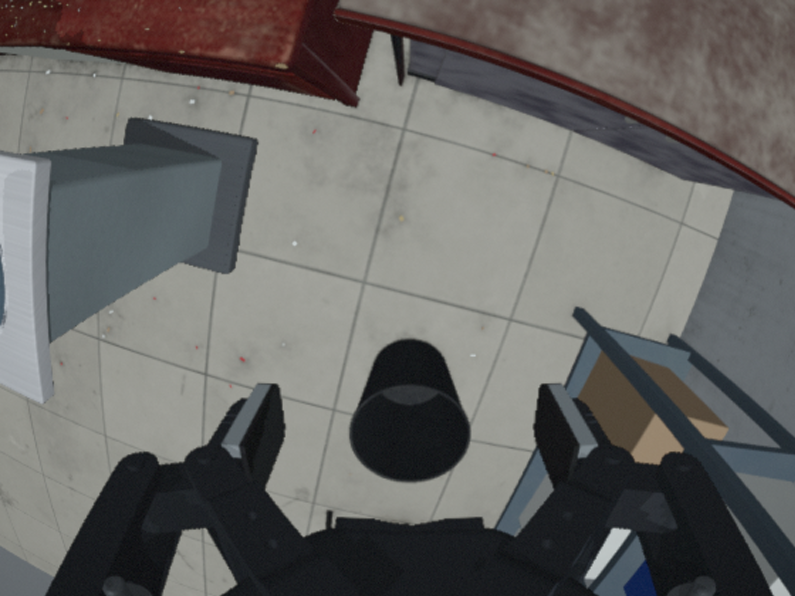

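The call was refused and nothing moved. I'll send all seven keys in each row.

>>> {"name": "apply_moves", "arguments": {"increments": [{"x":-5.6,"y":-2.5,"z":11.9,"ax":0,"ay":-0.065,"az":0,"grip":0},{"x":-16.9,"y":-5,"z":35.7,"ax":0,"ay":-0.065,"az":0,"grip":0},{"x":-16.9,"y":-5,"z":35.7,"ax":0,"ay":-0.065,"az":0,"grip":0},{"x":-16.9,"y":-5,"z":35.7,"ax":0,"ay":-0.065,"az":0,"grip":0},{"x":-16.9,"y":-5,"z":35.7,"ax":0,"ay":-0.065,"az":0,"grip":0},{"x":-16.9,"y":-5,"z":35.7,"ax":0,"ay":-0.065,"az":0,"grip":0},{"x":-16.9,"y":-5,"z":35.7,"ax":0,"ay":-0.065,"az":0,"grip":0},{"x":-16.9,"y":-5,"z":35.7,"ax":0,"ay":-0.065,"az":0,"grip":0},{"x":-16.9,"y":-5,"z":35.7,"ax":0,"ay":-0.065,"az":0,"grip":0},{"x":-16.9,"y":-5,"z":35.7,"ax":0,"ay":-0.065,"az":0,"grip":0}]}}

```text
time_s: 2.75
eef_pos: [0.4491, -0.3006, 0.2998]
eef_rot: [-0.574, 0.574, -0.413, 0.412]
wrist_force: [-0.6, -0.7, -0.3]
opening: 1.003
```

```bash
python3 shot.py b2 wrist; python3 plan.py 0.45 -0.30 0.30 108.7
```

```text
t 2.8 pos [ 0.4491 -0.3007  0.2998] jaw -71.4 tilt [-0.  0. -1.] F [-0.1 -0.2 -0.3] open 0.997 q1,q6 -46.4 25.0
jaw -251.3 turn -179.9 shift [-0.03 -0.02  0.1 ] rv [0.   3.14 0.  ] q6 est 217.6
jaw -71.3 turn 0.1 shift [-0.03 -0.02  0.1 ] rv [ 0.    -0.001 -0.   ] q6 est 37.6
jaw 108.7 turn 180.1 shift [-0.03 -0.02  0.1 ] rv [0.   3.14 0.  ] q6 est -142.4
```

View pics/b2_wrist.png

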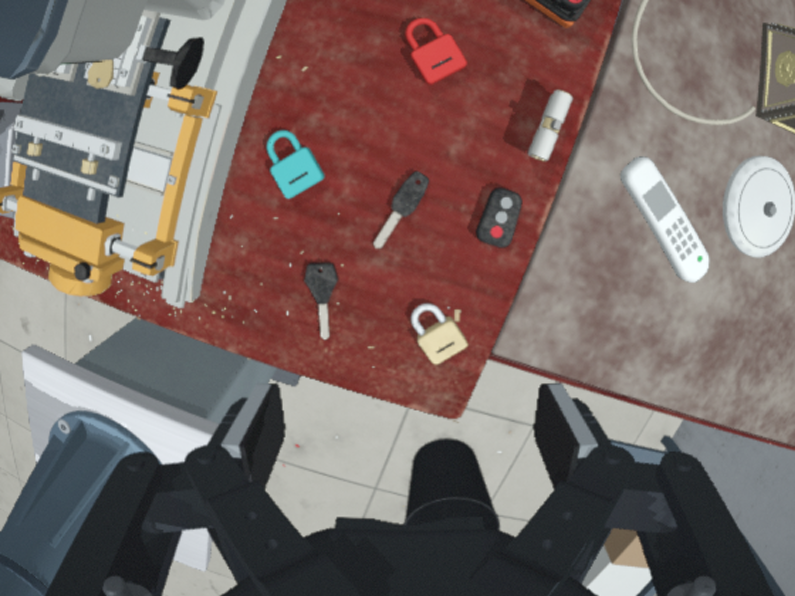

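```bash
cat > ortho.py <<'E'
from h import *
def ortho(im,P,x0,x1,y0,y1,z,res=.0005):
    # rows: x descending ; cols: y descending
    xs=np.arange(x1,x0,-res);ys=np.arange(y1,y0,-res)
    Y,X=np.meshgrid(ys,xs)
    p=np.stack([X,Y,np.full_like(X,z)],-1)@P['R'].T+P['t'];K=P['intrinsics']
    r=np.hypot(p[...,0],p[...,1]);th=np.arctan2(r,p[...,2])
    u=K[0,0]*p[...,0]/r*th+K[0,2];v=K[1,1]*p[...,1]/r*th+K[1,2]
    return cv2.remap(im,u.astype(np.float32),v.astype(np.float32),cv2.INTER_LINEAR)
E
python3 - <<'E'
from ortho import *
P=vision.camera_params('wrist');im=vision.camera('wrist')
np.save('w1.npy',im);np.save('w1P.npy',P,allow_pickle=True)
O=ortho(im,P,.32,.64,-.42,-.15,.004)
cv2.imwrite('pics/ortho1.png',O[:,:,::-1])
import itertools
for n,z,(cx,cy) in [('broad',.005,(.365,-.239)),('narrow',.005,(.47,-.285)),('fob',.010,(.495,-.373)),('cyl',.028,(.587,-.382)),('lock',.012,(.368,-.357))]:
    h=.05
    o=ortho(im,P,cx-h,cx+h,cy-h,cy+h,z).astype(float)
    m=((o[...,1]>0.6*o[...,0])).astype(np.uint8)
    m=cv2.morphologyEx(m,cv2.MORPH_OPEN,np.ones((5,5)))
    k,l,s,c=cv2.connectedComponentsWithStats(m)
    # component nearest to centre
    i=min([i for i in range(1,k) if s[i,4]>800],key=lambda i:np.hypot(*(c[i]-100)))
    r_,c_=np.nonzero(l==i); p=np.c_[cx+h-r_*.0005,cy+h-c_*.0005]*1000
    C=np.cov(p.T);w,v=np.linalg.eigh(C);ax=v[:,1]; ax*=np.sign(ax[0]) or 1; nx=np.array([-ax[1],ax[0]])
    a=p@ax;b=p@nx;mid=ax*(a.max()+a.min())/2+nx*(b.max()+b.min())/2
    bb=cv2.minAreaRect(p.astype(np.float32))
    print(n,'area mm2',s[i,4]/4,'cen',p.mean(0).round(1),'axis',np.degrees(np.arctan2(ax[1],ax[0])).round(1),'ext',round(np.ptp(a),1),round(np.ptp(b),1),'mid',mid.round(1),'rect',np.round(bb[0],1),np.round(bb[1],1),round(bb[2],1))
    oo=o.astype(np.uint8)[:,:,::-1].copy(); cs,_=cv2.findContours((l==i).astype(np.uint8),0,1);cv2.drawContours(oo,cs,-1,(0,255,0),1)
    cv2.imwrite(f'pics/o_{n}.png',oo)
    # width profile for keys
    if n in('broad','narrow'):
        for lo in np.arange(a.min(),a.max()-3,6):
            k2=(a>=lo)&(a<lo+3); print('   ',round(lo-(a.max()+a.min())/2,0),round(np.ptp(b[k2]),1),round(b[k2].mean()-b.mean(),1))
cv2.imwrite('pics/o_all.png',np.hstack([cv2.imread(f'pics/o_{n}.png')[:200,:200] for n in('broad','narrow','fob','cyl')]+[]))
E
```

```text
broad area mm2 1475.0 cen [ 371.6 -237.3] axis 19.0 ext 80.1 33.4 mid [ 362.8 -240.2] rect [ 363.  -235.8] [80.2 32.7] 8.1
    -40.0 8.5 0.4
    -34.0 11.4 -0.1
    -28.0 11.9 -0.4
    -22.0 11.4 -0.0
    -16.0 11.7 -0.1
    -10.0 11.9 -0.4
    -4.0 11.6 0.1
    2.0 16.4 -0.2
    8.0 21.7 0.1
    14.0 27.0 0.3
    20.0 33.2 0.2
    26.0 31.8 -0.1
    32.0 29.1 0.1
narrow area mm2 1300.0 cen [ 474.6 -284.2] axis -13.9 ext 82.1 23.3 mid [ 469.3 -283. ] rect [ 469.4 -282.6] [23.3 82. ] 74.1
    -41.0 10.3 -0.3
    -35.0 11.8 -0.0
    -29.0 11.4 0.1
    -23.0 11.5 0.1
    -17.0 11.6 0.1
    -11.0 11.3 0.1
    -5.0 11.2 -0.0
    1.0 19.5 -0.2
    7.0 23.3 -0.0
    13.0 22.4 -0.3
    19.0 22.0 0.2
    25.0 21.7 -0.2
    31.0 19.5 -0.1
    37.0 16.6 -0.0
fob area mm2 1614.0 cen [ 495.9 -371.1] axis 4.2 ext 53.9 36.7 mid [ 495.3 -370.1] rect [ 495.4 -370.4] [54.1 36.4] 6.3
cyl area mm2 1416.75 cen [ 589.2 -381. ] axis -3.0 ext 68.2 22.5 mid [ 589.7 -381.1] rect [ 589.7 -381.2] [22.3 68.1] 87.7
lock area mm2 2498.5 cen [ 367.8 -357.3] axis 33.7 ext 83.6 50.8 mid [ 366.2 -361.2] rect [ 367.  -361.7] [83.3 50.7] 35.7
```

View pics/ortho1.png

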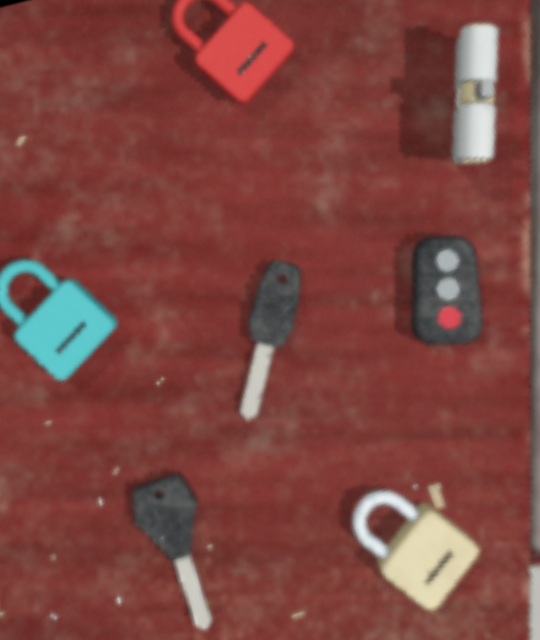

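View pics/o_all.png

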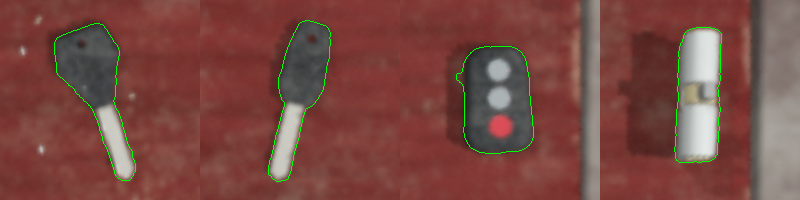

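View pics/o_lock.png

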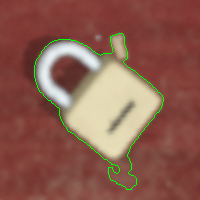

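```bash
python3 plan.py 0.3836 -0.233 0.07 109
python3 - <<'E'
from ortho import *
im=np.load('w1.npy');P=np.load('w1P.npy',allow_pickle=True).item()
cx,cy=.368,-.357;h=.05
o=ortho(im,P,cx-h,cx+h,cy-h,cy+h,.012).astype(float)
m=((o[...,1]>0.6*o[...,0])).astype(np.uint8)
m=cv2.morphologyEx(m,cv2.MORPH_OPEN,cv2.getStructuringElement(cv2.MORPH_ELLIPSE,(11,11)))
k,l,s,c=cv2.connectedComponentsWithStats(m);i=1+np.argmax(s[1:,4]) 
r_,c_=np.nonzero(l==i); p=np.c_[cx+h-r_*.0005,cy+h-c_*.0005]*1000
bb=cv2.minAreaRect(p.astype(np.float32));print('whole',s[i,4]/4,bb)
hsv=cv2.cvtColor(o.astype(np.uint8),cv2.COLOR_RGB2HSV)
b=((hsv[...,0]>15)&(hsv[...,0]<35)&(hsv[...,1]>60)&(hsv[...,2]>120)).astype(np.uint8)
b=cv2.morphologyEx(b,cv2.MORPH_OPEN,np.ones((15,15)))
r_,c_=np.nonzero(b); p=np.c_[cx+h-r_*.0005,cy+h-c_*.0005]*1000
print('body',cv2.minAreaRect(p.astype(np.float32)),p.mean(0))
E
```

```text
t 2.85 pos [ 0.4492 -0.3006  0.2998] jaw -71.4 tilt [-0.  0. -1.] F [-0.1  1.1  0.4] open 1.001 q1,q6 -46.4 25.0
jaw -251.0 turn -179.6 shift [-8.49 22.99 -4.05] rv [0.    3.135 0.   ] q6 est 219.7
jaw -71.0 turn 0.4 shift [-8.49 22.99 -4.05] rv [ 0.    -0.007 -0.   ] q6 est 39.7
jaw 109.0 turn 180.4 shift [-8.49 22.99 -4.05] rv [0.    3.135 0.   ] q6 est -140.3
whole 2472.25 ((367.1689147949219, -361.48651123046875), (82.8264389038086, 50.39335250854492), 35.53767776489258)
body ((0.0, 0.0), (0.0, 0.0), 0.0) [nan nan]<stdin>:14: RuntimeWarning: Mean of empty slice.
  ret = um.true_divide(
```

>>> {"name": "apply_moves", "arguments": {"increments": [{"x":-8.5,"y":12,"z":-4.05,"ax":0,"ay":-0.007,"az":0,"grip":0.45},{"x":-8.5,"y":22,"z":-4.05,"ax":0,"ay":-0.007,"az":0,"grip":0.45},{"x":-8.5,"y":23,"z":-4.05,"ax":0,"ay":-0.007,"az":0,"grip":0.45},{"x":-8.5,"y":23,"z":-4.05,"ax":0,"ay":-0.007,"az":0,"grip":0.45},{"x":-8.5,"y":23,"z":-4.05,"ax":0,"ay":-0.007,"az":0,"grip":0.45},{"x":-8.5,"y":23,"z":-4.05,"ax":0,"ay":-0.007,"az":0,"grip":0.45},{"x":-8.5,"y":23,"z":-4.05,"ax":0,"ay":-0.007,"az":0,"grip":0.45}]}}

```text
time_s: 3.72
eef_pos: [0.3858, -0.2354, 0.0727]
eef_rot: [-0.575, 0.576, -0.409, 0.413]
wrist_force: [0.5, -0.8, 0.3]
opening: 0.553
```

```bash
python3 shot.py c wrist; python3 plan.py 0.3836 -0.233 0.025 109
```

```text
t 3.77 pos [ 0.3855 -0.2351  0.0724] jaw -71.0 tilt [ 0.003 -0.004 -1.   ] F [ 0.9 -0.   0.7] open 0.548 q1,q6 -46.5 24.5
jaw -251.0 turn -180.0 shift [-0.28  4.74 -0.12] rv [ 7.000e-03 -3.141e+00  3.000e-03] q6 est 219.7
jaw -71.0 turn -0.0 shift [-0.28  4.74 -0.12] rv [-0.002  0.     0.005] q6 est 39.7
jaw 109.0 turn 180.0 shift [-0.28  4.74 -0.12] rv [ 7.000e-03 -3.141e+00  3.000e-03] q6 est -140.3
```

View pics/c_wrist.png

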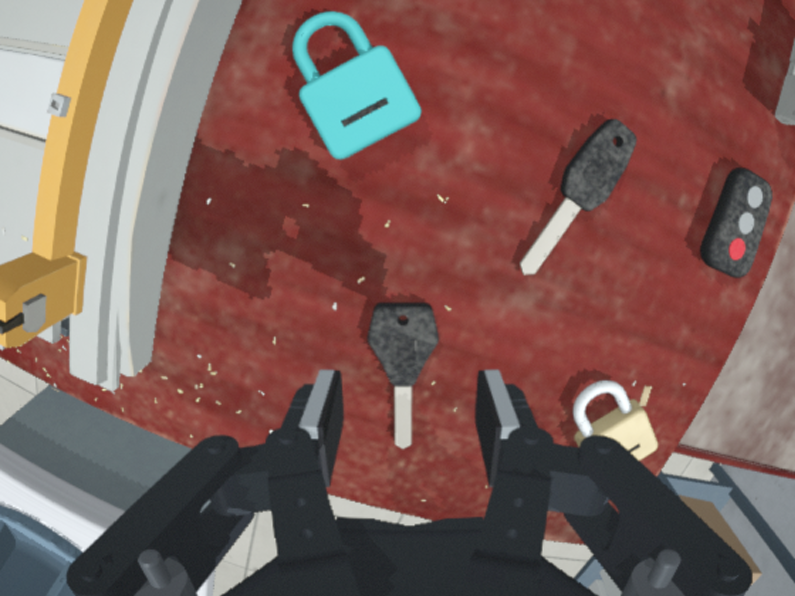

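>>> {"name": "apply_moves", "arguments": {"increments": [{"x":-0.28,"y":3,"z":-0.12,"ax":0,"ay":0,"az":0,"grip":0.45},{"x":-0.28,"y":4.2,"z":-0.12,"ax":0,"ay":0,"az":0,"grip":0.45},{"x":-0.28,"y":4.4,"z":-0.12,"ax":0,"ay":0,"az":0,"grip":0.45},{"x":-0.28,"y":4.6,"z":-0.12,"ax":0,"ay":0,"az":0,"grip":0.45},{"x":-0.28,"y":4.7,"z":-0.12,"ax":0,"ay":0,"az":0,"grip":0.45},{"x":-0.28,"y":4.7,"z":-0.12,"ax":0,"ay":0,"az":0,"grip":0.45}]}}

```text
time_s: 4.53
eef_pos: [0.3838, -0.2332, 0.0257]
eef_rot: [-0.575, 0.576, -0.409, 0.412]
wrist_force: [0.4, -0.2, -0.7]
opening: 0.55
```

```bash
python3 shot.py d wrist; python3 plan.py 0.3836 -0.233 0.022 109
```

```text
t 4.58 pos [ 0.3838 -0.2332  0.0257] jaw -71.0 tilt [ 0.004 -0.004 -1.   ] F [ 0.4  0.2 -0.1] open 0.545 q1,q6 -46.5 24.5
jaw -251.0 turn -180.0 shift [-0.03  0.37 -0.02] rv [ 0.008 -3.141  0.004] q6 est 219.7
jaw -71.0 turn -0.0 shift [-0.03  0.37 -0.02] rv [-0.002  0.     0.005] q6 est 39.7
jaw 109.0 turn 180.0 shift [-0.03  0.37 -0.02] rv [ 0.008 -3.141  0.004] q6 est -140.3
```

View pics/d_wrist.png

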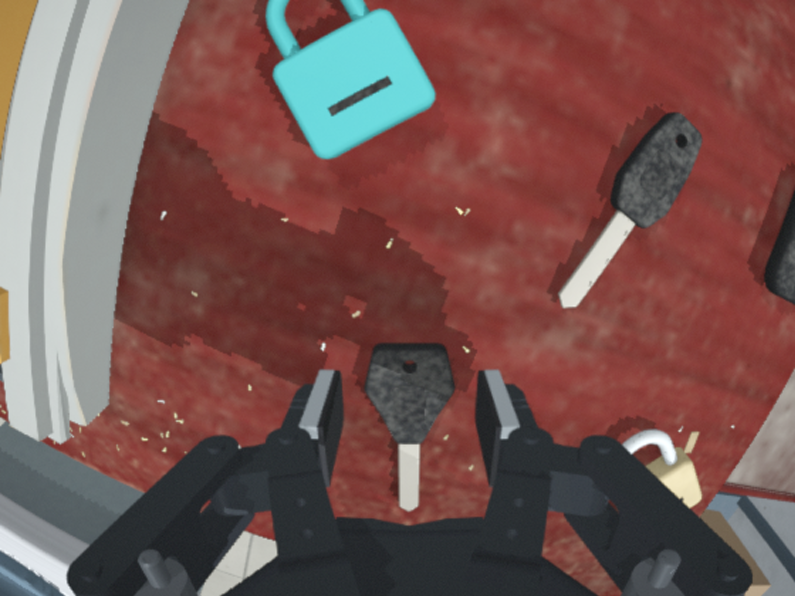

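>>> {"name": "apply_moves", "arguments": {"increments": [{"x":-0.03,"y":0.2,"z":-0.02,"ax":-0.002,"ay":0,"az":0.005,"grip":0.45},{"x":-0.03,"y":0.42,"z":-0.02,"ax":-0.002,"ay":0,"az":0.005,"grip":0.45},{"x":-0.03,"y":0.42,"z":-0.02,"ax":-0.002,"ay":0,"az":0.005,"grip":0.6},{"x":-0.03,"y":0.42,"z":-0.02,"ax":-0.002,"ay":0,"az":0.005,"grip":0.9},{"x":-0.03,"y":0.42,"z":-0.02,"ax":-0.002,"ay":0,"az":0.005,"grip":0.9},{"x":-0.03,"y":0.42,"z":-0.02,"ax":-0.002,"ay":0,"az":0.005,"grip":0.9}]}}

```text
time_s: 5.32
eef_pos: [0.3835, -0.2329, 0.0218]
eef_rot: [0.576, -0.576, 0.411, -0.41]
wrist_force: [-2.9, 0.8, 5.1]
opening: 0.321
```

```bash
python3 shot.py e wrist; python3 plan.py 0.3836 -0.233 0.022 109
```

```text
t 5.38 pos [ 0.3835 -0.2329  0.0218] jaw -71.0 tilt [-0.  0. -1.] F [-2.   1.5  5. ] open 0.317 q1,q6 -46.5 24.5
jaw -251.0 turn -180.0 shift [ 0.01 -0.02  0.01] rv [-0.    -3.141 -0.   ] q6 est 219.7
jaw -71.0 turn -0.0 shift [ 0.01 -0.02  0.01] rv [ 0.  0. -0.] q6 est 39.7
jaw 109.0 turn 180.0 shift [ 0.01 -0.02  0.01] rv [-0.    -3.141 -0.   ] q6 est -140.3
```

View pics/e_wrist.png

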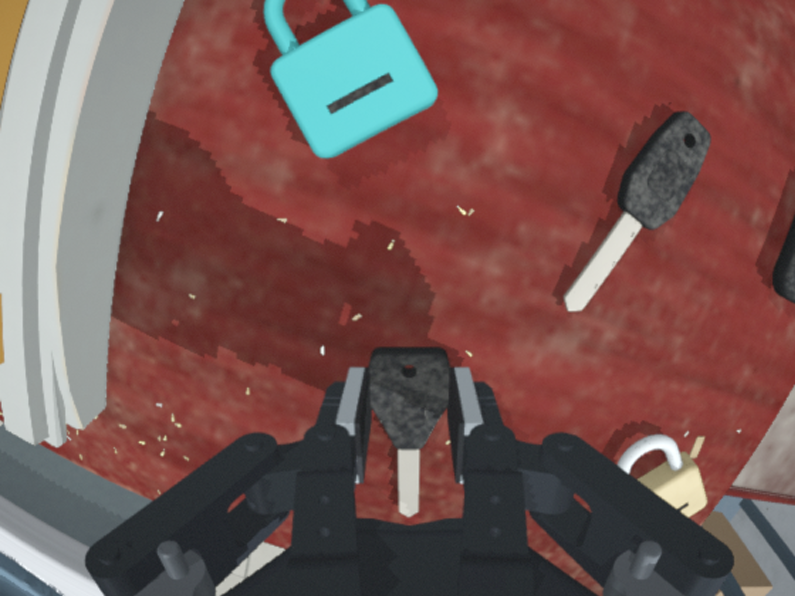

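```bash
python3 plan.py 0.40 0.25 0.21 -3.1
```

```text
t 5.38 pos [ 0.3835 -0.2329  0.0218] jaw -71.0 tilt [-0.  0. -1.] F [-2.   1.5  5. ] open 0.317 q1,q6 -46.5 24.5
jaw -183.1 turn -112.1 shift [-45.12 -18.81  17.3 ] rv [ 0.     1.957 -0.   ] q6 est 215.1
jaw -3.1 turn 67.9 shift [-45.12 -18.81  17.3 ] rv [-0.    -1.185 -0.   ] q6 est 35.1
jaw 176.9 turn 247.9 shift [-45.12 -18.81  17.3 ] rv [ 0.     1.957 -0.   ] q6 est -144.9
```

>>> {"name": "apply_moves", "arguments": {"increments": [{"x":0,"y":-3,"z":0,"ax":0,"ay":0,"az":0,"grip":0.9},{"x":0,"y":-9,"z":0,"ax":0,"ay":0,"az":0,"grip":0.9},{"x":0,"y":-15,"z":0,"ax":0,"ay":0,"az":0,"grip":0.9},{"x":-5,"y":-18.8,"z":2,"ax":0,"ay":-0.15,"az":0,"grip":0.9},{"x":-10,"y":-18.8,"z":4,"ax":0,"ay":-0.3,"az":0,"grip":0.9},{"x":-16,"y":-18.8,"z":6,"ax":0,"ay":-0.45,"az":0,"grip":0.9},{"x":-21,"y":-18.8,"z":8,"ax":0,"ay":-0.6,"az":0,"grip":0.9},{"x":-27,"y":-18.8,"z":10.3,"ax":0,"ay":-0.75,"az":0,"grip":0.9},{"x":-32,"y":-18.8,"z":12.3,"ax":0,"ay":-0.9,"az":0,"grip":0.9},{"x":-37,"y":-18.8,"z":14.2,"ax":0,"ay":-1.05,"az":0,"grip":0.9},{"x":-42,"y":-18.8,"z":16,"ax":0,"ay":-1.185,"az":0,"grip":0.9},{"x":-45,"y":-18.8,"z":17.3,"ax":0,"ay":-1.185,"az":0,"grip":0.9}]}}

```text
time_s: 6.88
eef_pos: [0.3997, 0.2512, 0.2098]
eef_rot: [0.707, -0.707, 0.018, -0.018]
wrist_force: [-0.7, -0.2, -1.2]
opening: 0.317
```

```bash
python3 shot.py f wrist scene; python3 plan.py 0.6201 0.3085 0.10 -3.1
```

```text
t 6.97 pos [0.3999 0.2514 0.2098] jaw -2.9 tilt [-0.     0.001 -1.   ] F [-0.5  0.6 -0.3] open 0.317 q1,q6 17.7 20.5
jaw -183.1 turn -180.2 shift [21.7  10.98  6.79] rv [-0.000e+00 -3.138e+00  1.000e-03] q6 est 209.5
jaw -3.1 turn -0.2 shift [21.7  10.98  6.79] rv [-0.001  0.004 -0.   ] q6 est 29.5
jaw 176.9 turn 179.8 shift [21.7  10.98  6.79] rv [-0.000e+00 -3.138e+00  1.000e-03] q6 est -150.5
```

View pics/f_wrist.png

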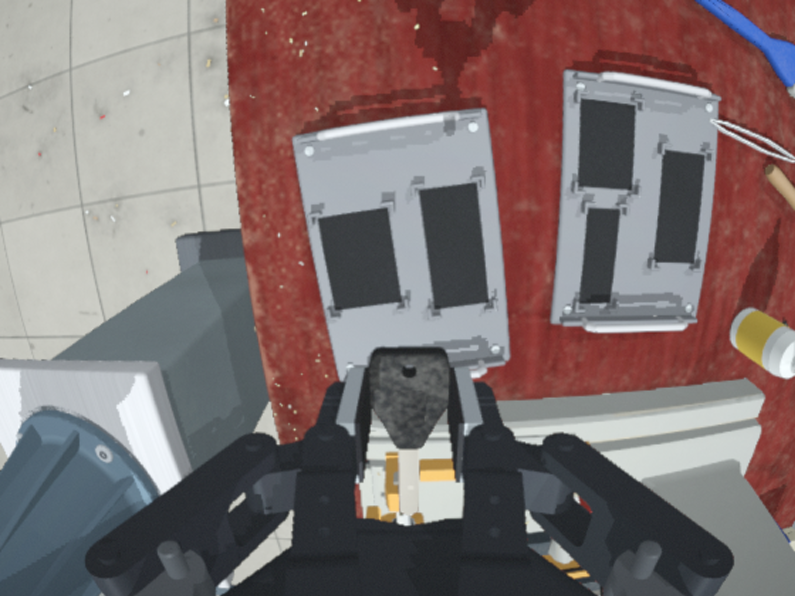

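View pics/f_scene.png

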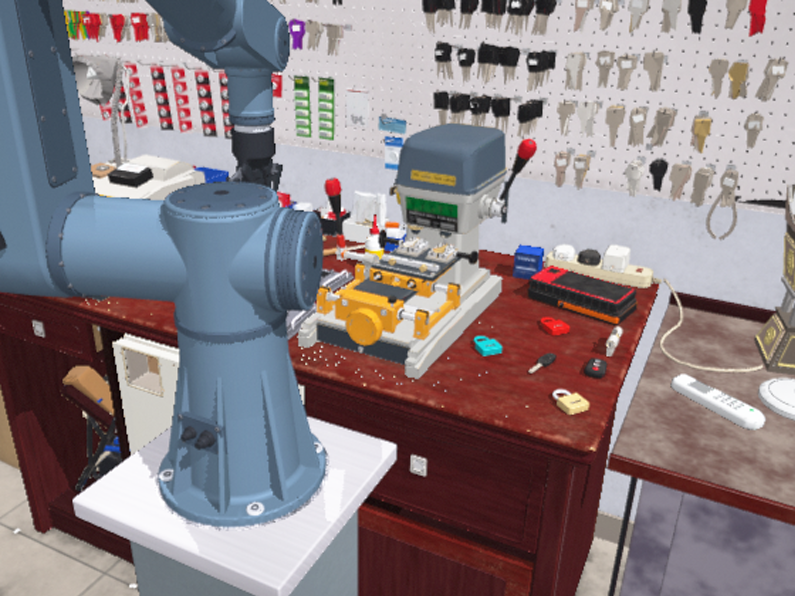

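Run:
```python
from ortho import *
P=vision.camera_params('wrist');im=vision.camera('wrist')
O=ortho(im,P,.30,.70,.13,.40,.007)
cv2.imwrite('pics/ortho2.png',O[:,:,::-1])
g=O.max(2);m=cv2.morphologyEx((g<75).astype(np.uint8),cv2.MORPH_OPEN,np.ones((7,7)))
k,l,s,c=cv2.connectedComponentsWithStats(m)
for i in range(1,k):
    if s[i,4]<3000: continue
    r_,c_=np.nonzero(l==i);p=np.c_[.70-r_*.0005,.40-c_*.0005]*1000
    bb=cv2.minAreaRect(p.astype(np.float32));print('cen',p.mean(0).round(1),'area',s[i,4]/4,np.round(bb[0],1),np.round(bb[1],1),round(bb[2],1))
```

```text
cen [617.6 289.4] area 3393.25 [617.5 289.2] [88.2 39.2] 87.2
cen [550.1 336.3] area 2719.25 [550.1 336.3] [63.6 43.3] 87.2
cen [546.1 250.5] area 1846.0 [546.3 250.5] [73.8 25.7] 87.5
cen [433.8 261.6] area 3401.75 [433.8 261.4] [39.2 88.4] 4.9
cen [378.9 164.6] area 1015.5 [380.4 166.3] [88.2 40.5] 34.4
cen [364.5 255.5] area 3348.0 [364.6 255.3] [49.2 69.2] 5.2
```

View pics/ortho2.png

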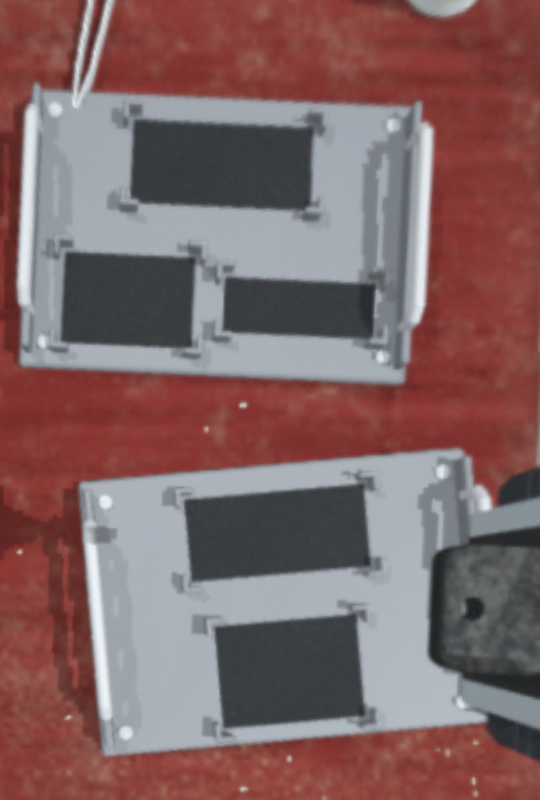

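```bash
python3 plan.py 0.6191 0.3105 0.10 -2.8
```

```text
t 7.03 pos [0.3998 0.2499 0.2096] jaw -2.9 tilt [-0.001 -0.    -1.   ] F [-0.2 -0.1  0. ] open 0.318 q1,q6 17.5 20.4
jaw -182.8 turn -179.9 shift [21.6  10.94  7.17] rv [1.00e-03 3.14e+00 0.00e+00] q6 est 209.4
jaw -2.8 turn 0.1 shift [21.6  10.94  7.17] rv [ 0.    -0.002 -0.001] q6 est 29.4
jaw 177.2 turn 180.1 shift [21.6  10.94  7.17] rv [1.00e-03 3.14e+00 0.00e+00] q6 est -150.6
```

>>> {"name": "apply_moves", "arguments": {"increments": [{"x":5,"y":0,"z":4,"ax":0,"ay":0,"az":0,"grip":0.9},{"x":11,"y":1,"z":6,"ax":0,"ay":0,"az":0,"grip":0.9},{"x":17,"y":3,"z":7.17,"ax":0,"ay":0,"az":0,"grip":0.9},{"x":21.6,"y":7,"z":7.17,"ax":0,"ay":-0.002,"az":0,"grip":0.9},{"x":21.6,"y":10.9,"z":7.17,"ax":0,"ay":-0.002,"az":0,"grip":0.9},{"x":21.6,"y":12,"z":7.17,"ax":0,"ay":-0.002,"az":0,"grip":0.9},{"x":21.6,"y":13,"z":7.17,"ax":0,"ay":-0.002,"az":0,"grip":0.9},{"x":21.6,"y":13,"z":7.17,"ax":0,"ay":-0.002,"az":0,"grip":0.9},{"x":21.6,"y":13,"z":7.17,"ax":0,"ay":-0.002,"az":0,"grip":0.9}]}}

```text
time_s: 8.15
eef_pos: [0.6199, 0.311, 0.0816]
eef_rot: [0.707, -0.707, 0.016, -0.018]
wrist_force: [-0.3, 0.6, -0.6]
opening: 0.315
```

```bash
python3 shot.py g wrist scene; python3 plan.py 0.6191 0.3105 0.03 -2.8
```

```text
t 8.25 pos [0.6198 0.311  0.0812] jaw -2.8 tilt [ 0.002  0.    -1.   ] F [-0.2 -0.  -0.1] open 0.32 q1,q6 16.9 19.6
jaw -182.8 turn -180.0 shift [-0.08  5.12 -0.05] rv [ 3.000e-03 -3.141e+00  1.000e-03] q6 est 209.4
jaw -2.8 turn -0.0 shift [-0.08  5.12 -0.05] rv [-0.001  0.001  0.002] q6 est 29.4
jaw 177.2 turn 180.0 shift [-0.08  5.12 -0.05] rv [ 3.000e-03 -3.141e+00  1.000e-03] q6 est -150.6
```

View pics/g_wrist.png

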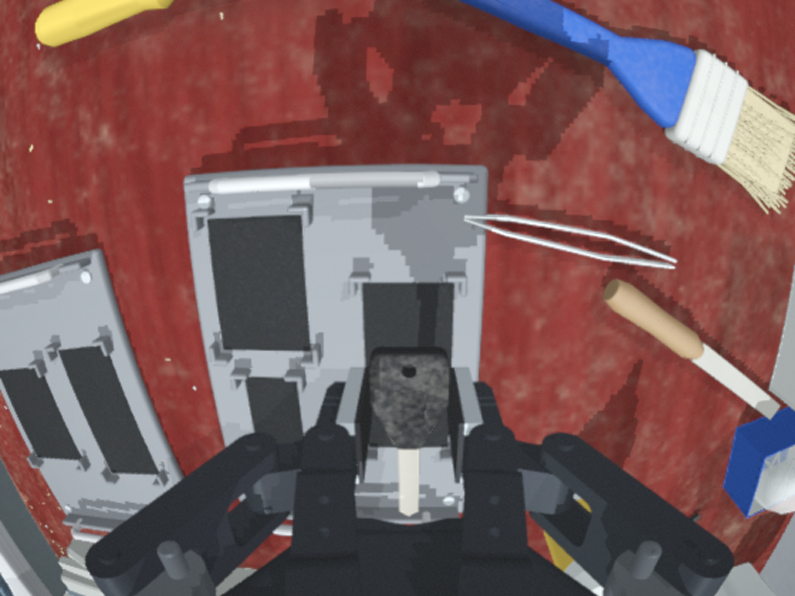

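View pics/g_scene.png

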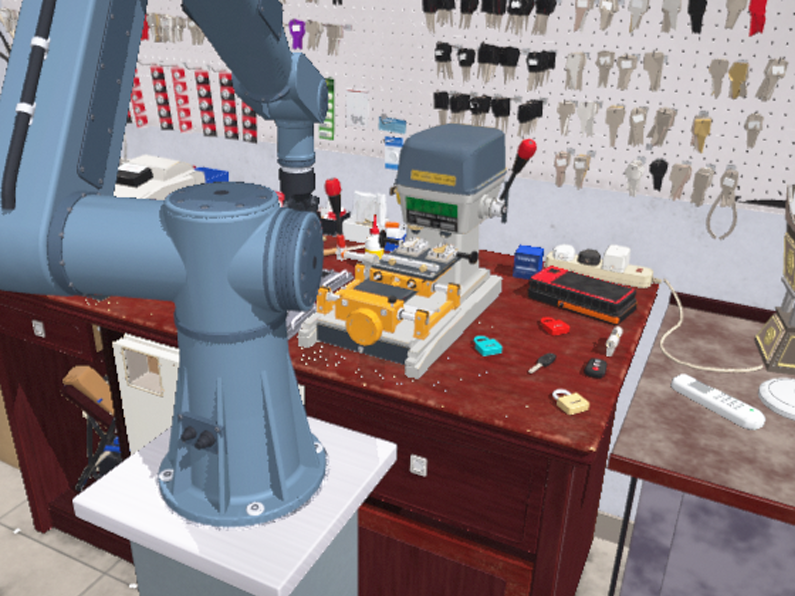

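>>> {"name": "apply_moves", "arguments": {"increments": [{"x":-0.08,"y":3,"z":-0.05,"ax":0,"ay":0,"az":0.002,"grip":0.9},{"x":-0.08,"y":4.7,"z":-0.05,"ax":0,"ay":0,"az":0.002,"grip":0.9},{"x":-0.08,"y":5.05,"z":-0.05,"ax":0,"ay":0,"az":0.002,"grip":0.9},{"x":-0.08,"y":5.15,"z":-0.05,"ax":0,"ay":0,"az":0.002,"grip":0.9},{"x":-0.08,"y":5.15,"z":-0.05,"ax":0,"ay":0,"az":0.002,"grip":0.9},{"x":-0.08,"y":5.15,"z":-0.05,"ax":0,"ay":0,"az":0.002,"grip":0.9}]}}

```text
time_s: 9.0
eef_pos: [0.6197, 0.3107, 0.0306]
eef_rot: [0.707, -0.707, 0.017, -0.018]
wrist_force: [0.3, 1.1, -0.8]
opening: 0.324
```

```bash
python3 shot.py g2 wrist; python3 plan.py 0.6191 0.3105 0.029 -2.8
```

```text
t 9.05 pos [0.6196 0.3107 0.0305] jaw -2.8 tilt [ 0.001  0.001 -1.   ] F [0.4 0.1 0. ] open 0.318 q1,q6 16.8 19.6
jaw -182.8 turn -180.0 shift [-0.04  0.15 -0.02] rv [ 1.000e-03 -3.141e+00  2.000e-03] q6 est 209.4
jaw -2.8 turn -0.0 shift [-0.04  0.15 -0.02] rv [-0.001  0.     0.001] q6 est 29.4
jaw 177.2 turn 180.0 shift [-0.04  0.15 -0.02] rv [ 1.000e-03 -3.141e+00  2.000e-03] q6 est -150.6
```

View pics/g2_wrist.png

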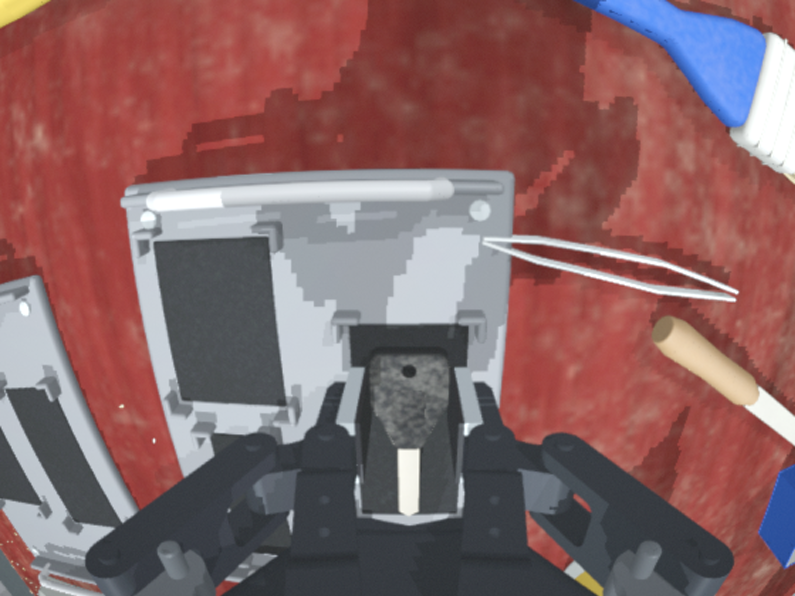

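>>> {"name": "apply_moves", "arguments": {"increments": [{"x":-0.04,"y":0.15,"z":-0.02,"ax":0,"ay":0,"az":0,"grip":0.9},{"x":-0.04,"y":0.15,"z":-0.02,"ax":0,"ay":0,"az":0,"grip":0.5},{"x":-0.04,"y":0.15,"z":-0.02,"ax":0,"ay":0,"az":0,"grip":0.48},{"x":-0.04,"y":0.15,"z":-0.02,"ax":0,"ay":0,"az":0,"grip":0.48},{"x":-0.04,"y":0.15,"z":-0.02,"ax":0,"ay":0,"az":0,"grip":0.48},{"x":-0.04,"y":-3,"z":-0.02,"ax":0,"ay":0,"az":0,"grip":0.48},{"x":-0.04,"y":-8,"z":-0.02,"ax":0,"ay":0,"az":0,"grip":0.48},{"x":-0.04,"y":-14,"z":-0.02,"ax":0,"ay":0,"az":0,"grip":0.48},{"x":-0.04,"y":-18,"z":-0.02,"ax":0,"ay":0,"az":0,"grip":0.48}]}}

```text
time_s: 10.18
eef_pos: [0.6199, 0.3106, 0.2142]
eef_rot: [0.708, -0.706, 0.015, -0.019]
wrist_force: [0.6, -1.1, -0.4]
opening: 0.521
```

```bash
python3 shot.py h wrist; python3 plan.py 0.40 0.25 0.21 -20;python3 plan.py 0.4868 -0.2873 0.1 76.1
```

```text
t 10.22 pos [0.6221 0.3114 0.2204] jaw -2.8 tilt [ 0.012  0.004 -1.   ] F [2.5 0.9 4.7] open 0.518 q1,q6 16.8 19.6
jaw -200.0 turn -197.2 shift [-21.9    0.74  -7.21] rv [ 0.016 -2.841  0.01 ] q6 est 232.0
jaw -20.0 turn -17.2 shift [-21.9    0.74  -7.21] rv [-0.007  0.301  0.011] q6 est 52.0
jaw 160.0 turn 162.8 shift [-21.9    0.74  -7.21] rv [ 0.016 -2.841  0.01 ] q6 est -128.0
t 10.22 pos [0.6221 0.3114 0.2204] jaw -2.8 tilt [ 0.012  0.004 -1.   ] F [2.5 0.9 4.7] open 0.518 q1,q6 16.8 19.6
jaw -103.9 turn -101.1 shift [-10.78  11.61 -60.51] rv [-0.014  1.765  0.004] q6 est 73.3
jaw 76.1 turn 78.9 shift [-10.78  11.61 -60.51] rv [ 0.004 -1.376  0.013] q6 est -106.7
jaw 256.1 turn 258.9 shift [-10.78  11.61 -60.51] rv [-0.014  1.765  0.004] q6 est -286.7
```

View pics/h_wrist.png

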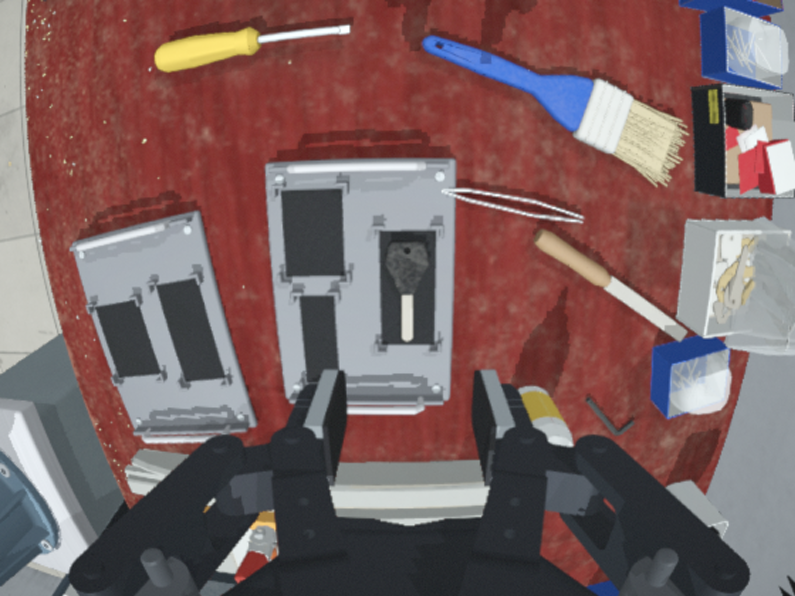

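>>> {"name": "apply_moves", "arguments": {"increments": [{"x":-5,"y":0,"z":0,"ax":0,"ay":0,"az":0,"grip":0.48},{"x":-11,"y":0,"z":-1,"ax":0,"ay":0,"az":0,"grip":0.48},{"x":-17,"y":0,"z":-3,"ax":0,"ay":0,"az":0,"grip":0.48},{"x":-21,"y":0,"z":-7,"ax":0,"ay":0.18,"az":0,"grip":0.48},{"x":-22,"y":0,"z":-13,"ax":0,"ay":0.36,"az":0,"grip":0.48},{"x":-22,"y":0,"z":-19,"ax":0,"ay":0.54,"az":0,"grip":0.48},{"x":-22,"y":0,"z":-25,"ax":0,"ay":0.72,"az":0,"grip":0.48},{"x":-22,"y":0,"z":-31,"ax":0,"ay":0.9,"az":0,"grip":0.48},{"x":-22,"y":0,"z":-37,"ax":0,"ay":1.08,"az":0,"grip":0.48},{"x":-22,"y":0,"z":-43,"ax":0,"ay":1.26,"az":0,"grip":0.48},{"x":-22,"y":0,"z":-49,"ax":0,"ay":1.44,"az":0,"grip":0.48},{"x":-20,"y":0,"z":-55,"ax":0,"ay":1.62,"az":0,"grip":0.48}]}}

```text
time_s: 11.72
eef_pos: [0.395, -0.2296, 0.2155]
eef_rot: [-0.477, 0.469, -0.523, 0.528]
wrist_force: [2.2, 0.8, -0.0]
opening: 0.521
```

```bash
python3 plan.py 0.4868 -0.2873 0.05 76.1
```

```text
t 11.72 pos [ 0.395  -0.2296  0.2155] jaw -96.0 tilt [ 0.013  0.004 -1.   ] F [ 2.2  0.8 -0. ] open 0.521 q1,q6 -45.6 50.2
jaw -283.9 turn -187.9 shift [ 4.86 16.65  9.53] rv [-0.009 -3.004  0.018] q6 est 253.1
jaw -103.9 turn -7.9 shift [ 4.86 16.65  9.53] rv [-0.012  0.138 -0.006] q6 est 73.1
jaw 76.1 turn 172.1 shift [ 4.86 16.65  9.53] rv [-0.009 -3.004  0.018] q6 est -106.9
```

>>> {"name": "apply_moves", "arguments": {"increments": [{"x":2,"y":3,"z":4,"ax":-0.006,"ay":0.1,"az":-0.003,"grip":0.48},{"x":4.86,"y":8,"z":9.5,"ax":-0.012,"ay":0.138,"az":-0.006,"grip":0.48},{"x":4.86,"y":13,"z":9.53,"ax":-0.012,"ay":0.138,"az":-0.006,"grip":0.48},{"x":4.86,"y":16,"z":9.53,"ax":-0.012,"ay":0.138,"az":-0.006,"grip":0.48},{"x":4.86,"y":16.2,"z":9.53,"ax":-0.012,"ay":0.138,"az":-0.006,"grip":0.48},{"x":4.86,"y":16.2,"z":9.53,"ax":-0.012,"ay":0.138,"az":-0.006,"grip":0.48}]}}

```text
time_s: 12.48
eef_pos: [0.4873, -0.2878, 0.0557]
eef_rot: [-0.436, 0.436, -0.556, 0.557]
wrist_force: [0.0, -1.4, -0.0]
opening: 0.525
```

```bash
python3 shot.py i wrist; python3 plan.py 0.4868 -0.2873 0.0225 76.1
```

```text
t 12.53 pos [ 0.4877 -0.2882  0.0564] jaw -103.9 tilt [ 0.002 -0.002 -1.   ] F [ 0.1 -0.1  0.4] open 0.523 q1,q6 -42.6 61.3
jaw -283.9 turn -180.0 shift [-0.07  3.39 -0.12] rv [-2.000e-03  3.142e+00 -4.000e-03] q6 est 253.4
jaw -103.9 turn 0.0 shift [-0.07  3.39 -0.12] rv [-0.003 -0.     0.002] q6 est 73.4
jaw 76.1 turn 180.0 shift [-0.07  3.39 -0.12] rv [-2.000e-03  3.142e+00 -4.000e-03] q6 est -106.6
```

View pics/i_wrist.png

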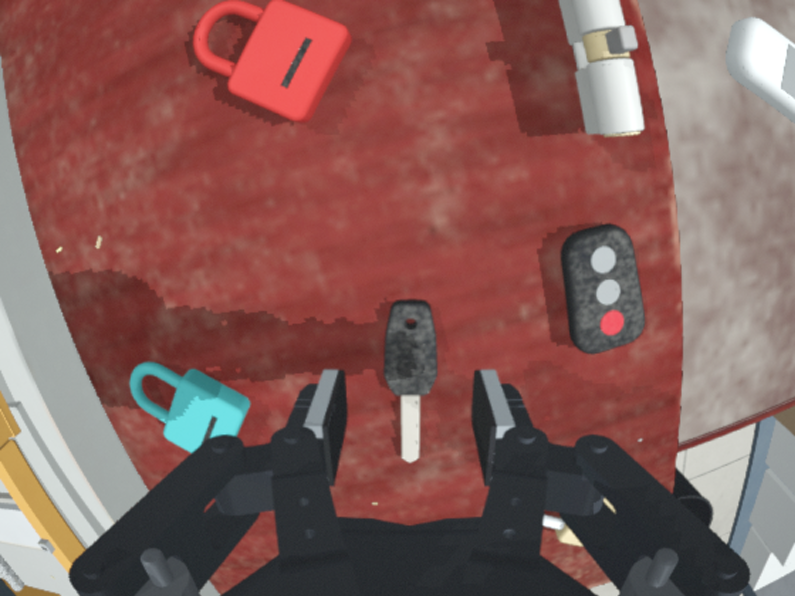

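>>> {"name": "apply_moves", "arguments": {"increments": [{"x":-0.07,"y":2,"z":-0.12,"ax":-0.003,"ay":0,"az":0.002,"grip":0.48},{"x":-0.07,"y":3.1,"z":-0.12,"ax":-0.003,"ay":0,"az":0.002,"grip":0.48},{"x":-0.07,"y":3.3,"z":-0.12,"ax":-0.003,"ay":0,"az":0.002,"grip":0.48},{"x":-0.07,"y":3.3,"z":-0.12,"ax":-0.003,"ay":0,"az":0.002,"grip":0.6},{"x":-0.07,"y":3.3,"z":-0.12,"ax":-0.003,"ay":0,"az":0.002,"grip":0.95},{"x":-0.07,"y":3.3,"z":-0.12,"ax":-0.003,"ay":0,"az":0.002,"grip":0.95},{"x":-0.07,"y":3.3,"z":-0.12,"ax":-0.003,"ay":0,"az":0.002,"grip":0.95},{"x":-0.07,"y":3.3,"z":-0.12,"ax":-0.003,"ay":0,"az":0.002,"grip":0.95}]}}

```text
time_s: 13.52
eef_pos: [0.4872, -0.2877, 0.0239]
eef_rot: [-0.436, 0.436, -0.557, 0.557]
wrist_force: [-0.0, 0.9, 5.0]
opening: 0.213
```

```bash
python3 shot.py j wrist; python3 plan.py 0.39 -0.20 0.21 -40
```

```text
t 13.57 pos [ 0.4872 -0.2877  0.024 ] jaw -103.9 tilt [ 0.001 -0.    -1.   ] F [ 0.1 -0.3  5.7] open 0.212 q1,q6 -42.6 61.3
jaw -220.0 turn -116.1 shift [ -6.17 -18.62 -11.53] rv [-1.000e-03  2.026e+00 -1.000e-03] q6 est 192.8
jaw -40.0 turn 63.9 shift [ -6.17 -18.62 -11.53] rv [-1.000e-03 -1.115e+00  1.000e-03] q6 est 12.8
jaw 140.0 turn 243.9 shift [ -6.17 -18.62 -11.53] rv [-1.000e-03  2.026e+00 -1.000e-03] q6 est -167.2
```

View pics/j_wrist.png

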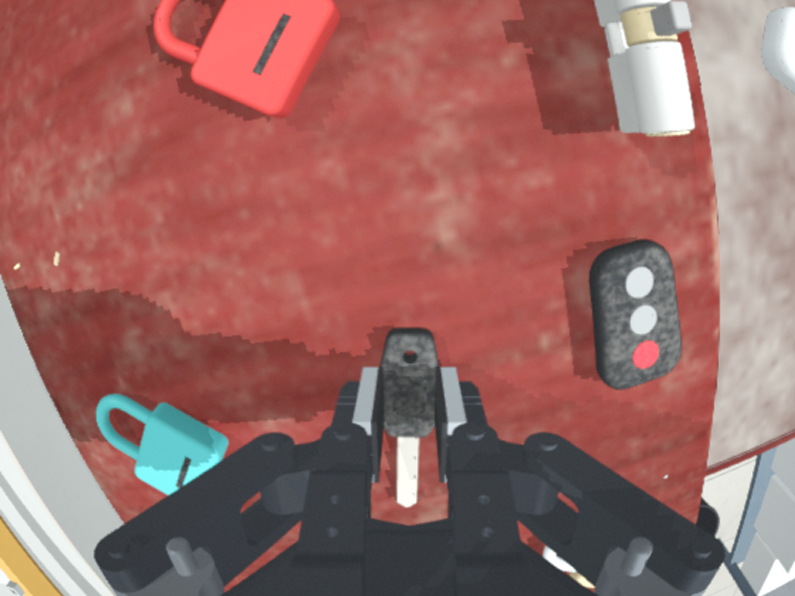

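>>> {"name": "apply_moves", "arguments": {"increments": [{"x":0,"y":-3,"z":0,"ax":0,"ay":0,"az":0,"grip":0.95},{"x":0,"y":-9,"z":0,"ax":0,"ay":0,"az":0,"grip":0.95},{"x":0,"y":-15,"z":-2,"ax":0,"ay":-0.1,"az":0,"grip":0.95},{"x":-3,"y":-18.6,"z":-6,"ax":0,"ay":-0.28,"az":0,"grip":0.95},{"x":-6.2,"y":-18.6,"z":-11,"ax":0,"ay":-0.46,"az":0,"grip":0.95},{"x":-12,"y":-18.6,"z":-13,"ax":0,"ay":-0.64,"az":0,"grip":0.95},{"x":-18,"y":-18.6,"z":-14.5,"ax":0,"ay":-0.82,"az":0,"grip":0.95},{"x":-24,"y":-18.6,"z":-16,"ax":0,"ay":-1.0,"az":0,"grip":0.95},{"x":-30,"y":-18.6,"z":-17.5,"ax":0,"ay":-1.18,"az":0,"grip":0.95},{"x":-36,"y":-18.6,"z":-19,"ax":0,"ay":-1.36,"az":0,"grip":0.95},{"x":-42,"y":-18.6,"z":-20,"ax":0,"ay":-1.54,"az":0,"grip":0.95},{"x":-48,"y":-18.6,"z":-21,"ax":0,"ay":-1.72,"az":0,"grip":0.95}]}}

```text
time_s: 15.08
eef_pos: [0.398, 0.231, 0.2095]
eef_rot: [-0.706, 0.707, -0.03, 0.031]
wrist_force: [1.0, -0.3, 0.7]
opening: 0.209
```

```bash
python3 plan.py 0.4324 0.2794 0.07 5
```

```text
t 15.07 pos [0.398  0.231  0.2095] jaw -5.0 tilt [ 0.001 -0.    -1.   ] F [ 1.  -0.3  0.7] open 0.209 q1,q6 15.3 20.3
jaw -175.0 turn -170.0 shift [ 2.99 13.95  5.13] rv [-2.000e-03  2.967e+00  1.000e-03] q6 est 207.9
jaw 5.0 turn 10.0 shift [ 2.99 13.95  5.13] rv [ 0.    -0.174  0.001] q6 est 27.9
jaw 185.0 turn 190.0 shift [ 2.99 13.95  5.13] rv [-2.000e-03  2.967e+00  1.000e-03] q6 est -152.1
```

>>> {"name": "apply_moves", "arguments": {"increments": [{"x":3,"y":2,"z":5.13,"ax":0,"ay":-0.1,"az":0,"grip":0.95},{"x":3,"y":7,"z":5.13,"ax":0,"ay":-0.174,"az":0.001,"grip":0.95},{"x":3,"y":12,"z":5.13,"ax":0,"ay":-0.174,"az":0.001,"grip":0.95},{"x":3,"y":14.9,"z":5.13,"ax":0,"ay":-0.174,"az":0.001,"grip":0.95},{"x":3,"y":15,"z":5.13,"ax":0,"ay":-0.174,"az":0.001,"grip":0.95},{"x":3,"y":15,"z":5.13,"ax":0,"ay":-0.174,"az":0.001,"grip":0.95}]}}

```text
time_s: 15.82
eef_pos: [0.4332, 0.2796, 0.0605]
eef_rot: [-0.706, 0.706, 0.031, -0.03]
wrist_force: [0.1, -0.6, 0.2]
opening: 0.208
```

```bash
python3 shot.py k wrist; python3 plan.py 0.4324 0.2794 0.0315 5
```

```text
t 15.88 pos [0.4337 0.2797 0.0611] jaw 5.0 tilt [ 0.002  0.    -1.   ] F [ 1.  -0.1  0.2] open 0.211 q1,q6 19.6 14.7
jaw -175.0 turn -180.0 shift [-0.14  2.96 -0.02] rv [-0.004  3.141 -0.   ] q6 est 207.9
jaw 5.0 turn 0.0 shift [-0.14  2.96 -0.02] rv [-0.    -0.     0.002] q6 est 27.9
jaw 185.0 turn 180.0 shift [-0.14  2.96 -0.02] rv [-0.004  3.141 -0.   ] q6 est -152.1
```

View pics/k_wrist.png

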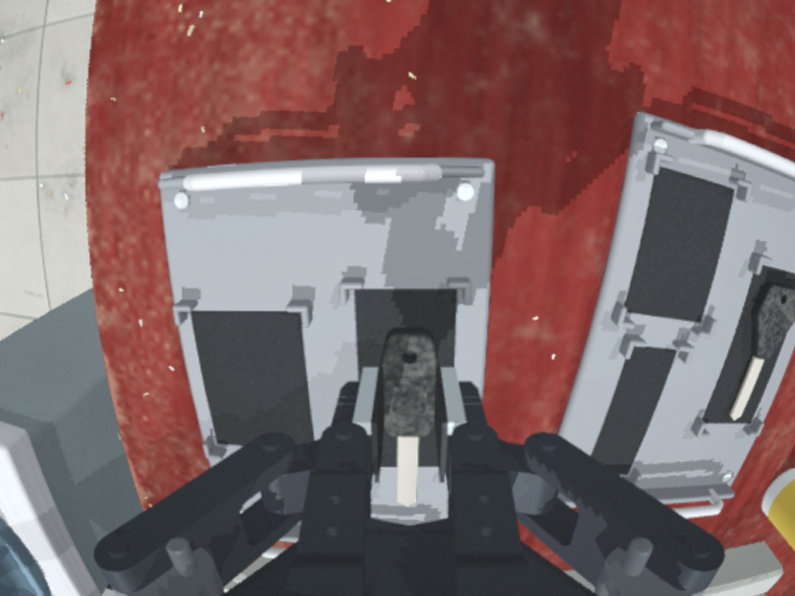

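>>> {"name": "apply_moves", "arguments": {"increments": [{"x":-0.14,"y":2,"z":-0.02,"ax":0,"ay":0,"az":0.002,"grip":0.95},{"x":-0.14,"y":2.8,"z":-0.02,"ax":0,"ay":0,"az":0.002,"grip":0.95},{"x":-0.14,"y":3,"z":-0.02,"ax":0,"ay":0,"az":0.002,"grip":0.95},{"x":-0.14,"y":3,"z":-0.02,"ax":0,"ay":0,"az":0.002,"grip":0.95},{"x":-0.14,"y":3,"z":-0.02,"ax":0,"ay":0,"az":0.002,"grip":0.6},{"x":-0.14,"y":3,"z":-0.02,"ax":0,"ay":0,"az":0.002,"grip":0.55},{"x":-0.14,"y":3,"z":-0.02,"ax":0,"ay":0,"az":0.002,"grip":0.55},{"x":-0.14,"y":0,"z":-0.02,"ax":0,"ay":0,"az":0.002,"grip":0.55},{"x":-0.14,"y":-6,"z":-0.02,"ax":0,"ay":0,"az":0.002,"grip":0.55},{"x":-0.14,"y":-12,"z":-0.02,"ax":0,"ay":0,"az":0,"grip":0.55},{"x":-0.14,"y":-16,"z":-0.02,"ax":0,"ay":0,"az":0,"grip":0.4}]}}

```text
time_s: 17.25
eef_pos: [0.4326, 0.2797, 0.2244]
eef_rot: [0.707, -0.706, -0.033, 0.029]
wrist_force: [0.1, 0.8, -0.4]
opening: 0.6
```

```bash
python3 shot.py l wrist; python3 plan.py 0.39 -0.2 0.21 -86
```

```text
t 17.3 pos [0.4349 0.2806 0.2294] jaw 5.0 tilt [ 0.013  0.004 -1.   ] F [3.  2.2 3.7] open 0.603 q1,q6 19.7 14.7
jaw -86.0 turn -91.0 shift [ -8.68   1.69 -47.5 ] rv [-0.013  1.588  0.008] q6 est 58.9
jaw 94.0 turn 89.0 shift [ -8.68   1.69 -47.5 ] rv [ 0.008 -1.553  0.013] q6 est -121.1
jaw 274.0 turn 269.0 shift [ -8.68   1.69 -47.5 ] rv [-0.013  1.588  0.008] q6 est -301.1
```

View pics/l_wrist.png

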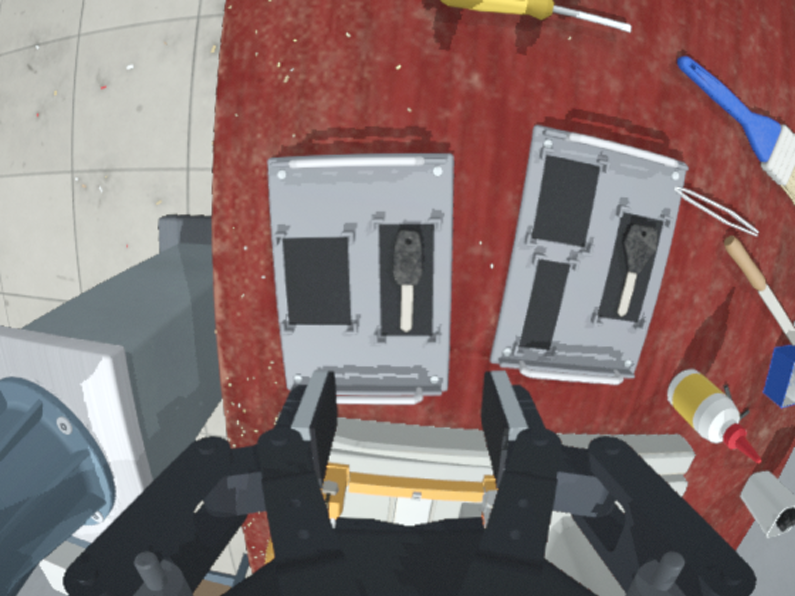

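>>> {"name": "apply_moves", "arguments": {"increments": [{"x":-3,"y":0,"z":-4,"ax":0,"ay":0.15,"az":0,"grip":0.4},{"x":-5,"y":0,"z":-10,"ax":0,"ay":0.33,"az":0,"grip":0.4},{"x":-7,"y":0.5,"z":-16,"ax":0,"ay":0.5,"az":0,"grip":0.4},{"x":-8,"y":1,"z":-22,"ax":0,"ay":0.68,"az":0,"grip":0.4},{"x":-8.7,"y":1.5,"z":-28,"ax":0,"ay":0.86,"az":0,"grip":0.4},{"x":-8.7,"y":1.7,"z":-34,"ax":0,"ay":1.04,"az":0,"grip":0.4},{"x":-8.7,"y":1.7,"z":-40,"ax":0,"ay":1.22,"az":0,"grip":0.4},{"x":-8.7,"y":1.7,"z":-46,"ax":0,"ay":1.4,"az":0,"grip":0.4},{"x":-7,"y":1.7,"z":-51,"ax":0,"ay":1.588,"az":0,"grip":0.4},{"x":-4,"y":1.7,"z":-56,"ax":0,"ay":1.588,"az":0,"grip":0.4}]}}

```text
time_s: 18.55
eef_pos: [0.444, -0.2828, 0.21]
eef_rot: [0.52, -0.512, 0.481, -0.486]
wrist_force: [0.7, -0.3, 1.2]
opening: 0.596
```

```bash
python3 plan.py 0.4955 -0.3706 0.05 -86
```

```text
t 18.55 pos [ 0.444  -0.2828  0.21  ] jaw -86.2 tilt [ 0.013  0.004 -1.   ] F [ 0.7 -0.3  1.2] open 0.596 q1,q6 -45.8 40.2
jaw -266.0 turn -179.8 shift [ 9.16 16.03  4.36] rv [ 0.005  3.138 -0.02 ] q6 est 229.0
jaw -86.0 turn 0.2 shift [ 9.16 16.03  4.36] rv [-0.013 -0.004 -0.003] q6 est 49.0
jaw 94.0 turn 180.2 shift [ 9.16 16.03  4.36] rv [ 0.005  3.138 -0.02 ] q6 est -131.0
```

>>> {"name": "apply_moves", "arguments": {"increments": [{"x":4.5,"y":4,"z":2,"ax":-0.013,"ay":0,"az":-0.003,"grip":0.4},{"x":9.16,"y":9,"z":4.36,"ax":-0.013,"ay":0,"az":-0.003,"grip":0.4},{"x":9.16,"y":14,"z":4.36,"ax":-0.013,"ay":0,"az":-0.003,"grip":0.4},{"x":9.16,"y":15.5,"z":4.36,"ax":-0.013,"ay":0,"az":-0.003,"grip":0.4},{"x":9.16,"y":15.5,"z":4.36,"ax":-0.013,"ay":0,"az":-0.003,"grip":0.4},{"x":9.16,"y":15.5,"z":4.36,"ax":-0.013,"ay":0,"az":-0.003,"grip":0.4}]}}

```text
time_s: 19.3
eef_pos: [0.4967, -0.3714, 0.0581]
eef_rot: [-0.516, 0.516, -0.482, 0.484]
wrist_force: [0.9, -0.4, -0.1]
opening: 0.606
```

```bash
python3 shot.py m wrist; python3 plan.py 0.4955 -0.3706 0.024 -86
```

```text
t 19.35 pos [ 0.4968 -0.3716  0.0583] jaw -86.2 tilt [ 0.003 -0.003 -1.   ] F [0.4 0.1 1.2] open 0.598 q1,q6 -47.7 38.4
jaw -266.0 turn -179.8 shift [-0.12  3.43 -0.13] rv [-0.005  3.138 -0.004] q6 est 229.2
jaw -86.0 turn 0.2 shift [-0.12  3.43 -0.13] rv [-0.003 -0.003  0.003] q6 est 49.2
jaw 94.0 turn 180.2 shift [-0.12  3.43 -0.13] rv [-0.005  3.138 -0.004] q6 est -130.8
```

View pics/m_wrist.png

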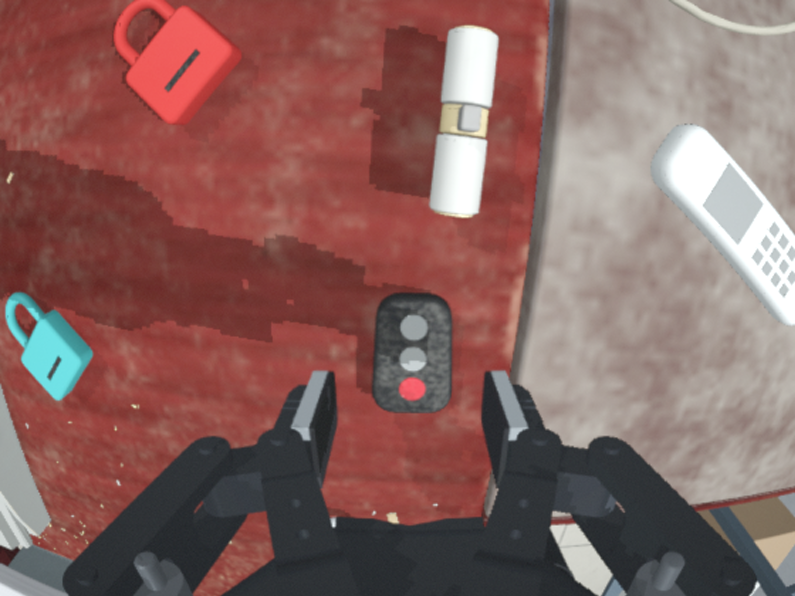

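>>> {"name": "apply_moves", "arguments": {"increments": [{"x":-0.12,"y":1,"z":-0.13,"ax":-0.003,"ay":0,"az":0.003,"grip":0.5},{"x":-0.12,"y":2.5,"z":-0.13,"ax":-0.003,"ay":0,"az":0.003,"grip":0.5},{"x":-0.12,"y":3.2,"z":-0.13,"ax":-0.003,"ay":0,"az":0.003,"grip":0.5},{"x":-0.12,"y":3.45,"z":-0.13,"ax":-0.003,"ay":0,"az":0.003,"grip":0.5},{"x":-0.12,"y":3.45,"z":-0.13,"ax":-0.003,"ay":0,"az":0.003,"grip":0.6},{"x":-0.12,"y":3.45,"z":-0.13,"ax":-0.003,"ay":0,"az":0.003,"grip":0.9},{"x":-0.12,"y":3.45,"z":-0.13,"ax":-0.003,"ay":0,"az":0.003,"grip":0.9},{"x":-0.12,"y":3.45,"z":-0.13,"ax":-0.003,"ay":0,"az":0.003,"grip":0.9}]}}

```text
time_s: 20.35
eef_pos: [0.4956, -0.3707, 0.024]
eef_rot: [-0.516, 0.516, -0.483, 0.483]
wrist_force: [-0.1, 0.0, -0.2]
opening: 0.352
```

```bash
python3 shot.py n wrist; python3 plan.py 0.39 -0.20 0.21 -40;python3 plan.py 0.40 0.24 0.21 -2.8
```

```text
t 20.4 pos [ 0.4957 -0.3707  0.024 ] jaw -86.2 tilt [ 0.    -0.001 -1.   ] F [ 1.  -0.1  0.1] open 0.356 q1,q6 -47.8 38.5
jaw -220.0 turn -133.8 shift [-17.72 -18.61  -9.41] rv [-1.000e-03  2.335e+00  0.000e+00] q6 est 192.9
jaw -40.0 turn 46.2 shift [-17.72 -18.61  -9.41] rv [ 0.    -0.806  0.001] q6 est 12.9
jaw 140.0 turn 226.2 shift [-17.72 -18.61  -9.41] rv [-1.000e-03  2.335e+00  0.000e+00] q6 est -167.1
t 20.4 pos [ 0.4957 -0.3707  0.024 ] jaw -86.2 tilt [ 0.    -0.001 -1.   ] F [ 1.  -0.1  0.1] open 0.356 q1,q6 -47.8 38.5
jaw -182.8 turn -96.6 shift [-61.56 -18.65  -5.49] rv [-1.000e-03  1.686e+00  0.000e+00] q6 est 213.8
jaw -2.8 turn 83.4 shift [-61.56 -18.65  -5.49] rv [ 0.000e+00 -1.455e+00  1.000e-03] q6 est 33.8
jaw 177.2 turn 263.4 shift [-61.56 -18.65  -5.49] rv [-1.000e-03  1.686e+00  0.000e+00] q6 est -146.2
```

View pics/n_wrist.png

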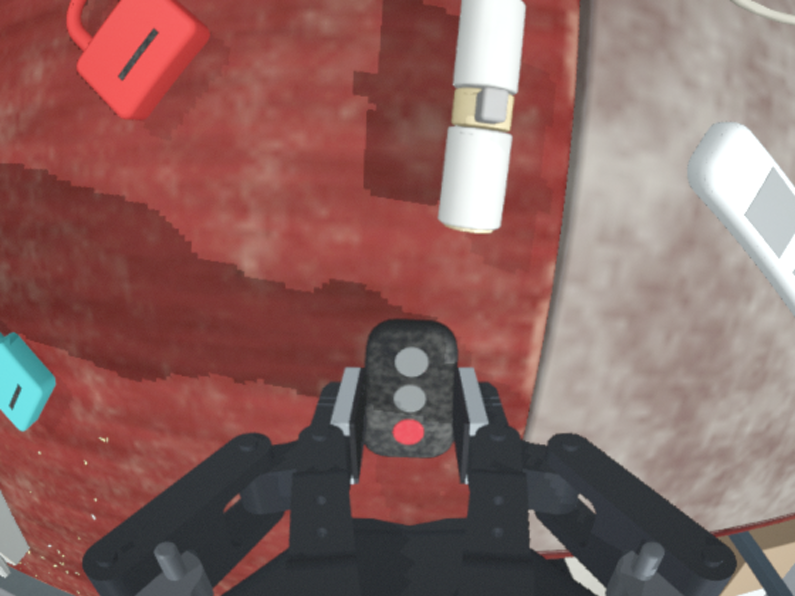

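>>> {"name": "apply_moves", "arguments": {"increments": [{"x":0,"y":-3,"z":0,"ax":0,"ay":0,"az":0,"grip":0.9},{"x":-1,"y":-9,"z":-1,"ax":0,"ay":-0.1,"az":0,"grip":0.9},{"x":-4,"y":-14,"z":-4,"ax":0,"ay":-0.25,"az":0,"grip":0.9},{"x":-9,"y":-18,"z":-7,"ax":0,"ay":-0.4,"az":0,"grip":0.9},{"x":-14,"y":-18.6,"z":-9,"ax":0,"ay":-0.55,"az":0,"grip":0.9},{"x":-20,"y":-18.6,"z":-9.4,"ax":0,"ay":-0.7,"az":0,"grip":0.9},{"x":-26,"y":-18.6,"z":-9.2,"ax":0,"ay":-0.85,"az":0,"grip":0.9},{"x":-32,"y":-18.6,"z":-9,"ax":0,"ay":-1.0,"az":0,"grip":0.9},{"x":-38,"y":-18.6,"z":-8.5,"ax":0,"ay":-1.15,"az":0,"grip":0.9},{"x":-44,"y":-18.6,"z":-8,"ax":0,"ay":-1.3,"az":0,"grip":0.9},{"x":-50,"y":-18.6,"z":-7.5,"ax":0,"ay":-1.455,"az":0,"grip":0.9},{"x":-56,"y":-18.6,"z":-6.5,"ax":0,"ay":-1.455,"az":0,"grip":0.9}]}}

```text
time_s: 21.9
eef_pos: [0.3932, 0.186, 0.2101]
eef_rot: [-0.707, 0.707, -0.016, 0.017]
wrist_force: [1.8, -0.7, 0.7]
opening: 0.354
```

```bash
python3 plan.py 0.5503 0.336 0.08 -2.8
```

```text
t 21.9 pos [0.3932 0.186  0.2101] jaw -2.7 tilt [ 0.002 -0.001 -1.   ] F [ 1.8 -0.7  0.7] open 0.354 q1,q6 9.6 12.4
jaw -182.8 turn -180.1 shift [14.96 13.02 15.74] rv [ 3.00e-03 -3.14e+00 -1.00e-03] q6 est 214.2
jaw -2.8 turn -0.1 shift [14.96 13.02 15.74] rv [0.001 0.001 0.002] q6 est 34.2
jaw 177.2 turn 179.9 shift [14.96 13.02 15.74] rv [ 3.00e-03 -3.14e+00 -1.00e-03] q6 est -145.8
```

>>> {"name": "apply_moves", "arguments": {"increments": [{"x":0.5,"y":0,"z":6,"ax":0,"ay":0,"az":0.002,"grip":0.9},{"x":3,"y":0,"z":11,"ax":0,"ay":0,"az":0.002,"grip":0.9},{"x":8,"y":2,"z":15,"ax":0,"ay":0,"az":0.002,"grip":0.9},{"x":13,"y":6,"z":15.7,"ax":0,"ay":0,"az":0.002,"grip":0.9},{"x":15,"y":11,"z":15.7,"ax":0,"ay":0,"az":0.002,"grip":0.9},{"x":15,"y":13,"z":15.7,"ax":0,"ay":0,"az":0.002,"grip":0.9},{"x":15,"y":13,"z":15.7,"ax":0,"ay":0,"az":0.002,"grip":0.9},{"x":15,"y":13,"z":15.7,"ax":0,"ay":0,"az":0.002,"grip":0.9}]}}

```text
time_s: 22.9
eef_pos: [0.5512, 0.3363, 0.0827]
eef_rot: [0.707, -0.707, 0.016, -0.017]
wrist_force: [0.5, 0.8, -0.3]
opening: 0.35
```

```bash
python3 shot.py p wrist; python3 plan.py 0.5503 0.336 0.0315 -2.8
```

```text
t 22.95 pos [0.5516 0.3364 0.0832] jaw -2.7 tilt [ 0.004  0.001 -1.   ] F [ 0.5  0.  -0.9] open 0.349 q1,q6 20.9 23.6
jaw -182.8 turn -180.1 shift [-0.14  5.17 -0.05] rv [ 6.00e-03 -3.14e+00  2.00e-03] q6 est 214.2
jaw -2.8 turn -0.1 shift [-0.14  5.17 -0.05] rv [-0.001  0.002  0.004] q6 est 34.2
jaw 177.2 turn 179.9 shift [-0.14  5.17 -0.05] rv [ 6.00e-03 -3.14e+00  2.00e-03] q6 est -145.8
```

View pics/p_wrist.png

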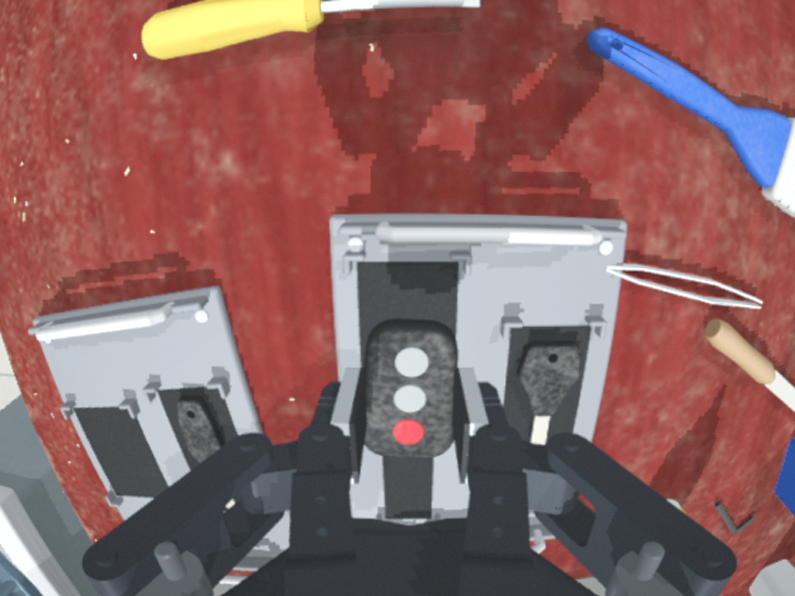

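>>> {"name": "apply_moves", "arguments": {"increments": [{"x":-0.14,"y":3,"z":-0.05,"ax":0,"ay":0,"az":0.004,"grip":0.9},{"x":-0.14,"y":4.8,"z":-0.05,"ax":0,"ay":0,"az":0.004,"grip":0.9},{"x":-0.14,"y":5.15,"z":-0.05,"ax":0,"ay":0,"az":0.004,"grip":0.9},{"x":-0.14,"y":5.2,"z":-0.05,"ax":0,"ay":0,"az":0.004,"grip":0.9},{"x":-0.14,"y":5.2,"z":-0.05,"ax":0,"ay":0,"az":0.004,"grip":0.9},{"x":-0.14,"y":5.2,"z":-0.05,"ax":0,"ay":0,"az":0.004,"grip":0.52},{"x":-0.14,"y":5.2,"z":-0.05,"ax":0,"ay":0,"az":0.004,"grip":0.52},{"x":-0.14,"y":5.2,"z":-0.05,"ax":0,"ay":0,"az":0.004,"grip":0.52},{"x":-0.14,"y":2,"z":-0.05,"ax":0,"ay":0,"az":0.004,"grip":0.52},{"x":-0.14,"y":-4,"z":-0.05,"ax":0,"ay":0,"az":0.004,"grip":0.52},{"x":-0.14,"y":-10,"z":-0.05,"ax":0,"ay":0,"az":0.004,"grip":0.52},{"x":-0.14,"y":-14,"z":-0.05,"ax":0,"ay":0,"az":0.004,"grip":0.52}]}}

```text
time_s: 24.45
eef_pos: [0.5505, 0.3362, 0.227]
eef_rot: [0.708, -0.706, 0.015, -0.018]
wrist_force: [-0.4, -0.2, -0.6]
opening: 0.479
```

```bash
python3 shot.py q wrist; python3 plan.py 0.39 0.2 0.21 -10;  python3 plan.py 0.39 -0.2 0.21 -93
```

```text
t 24.5 pos [0.5527 0.3371 0.2328] jaw -2.7 tilt [ 0.01   0.005 -1.   ] F [2.2 0.2 4.1] open 0.48 q1,q6 20.9 23.5
jaw -190.0 turn -187.3 shift [-15.63   2.03 -14.47] rv [ 0.015 -3.014  0.01 ] q6 est 217.1
jaw -10.0 turn -7.3 shift [-15.63   2.03 -14.47] rv [-0.006  0.128  0.01 ] q6 est 37.1
jaw 170.0 turn 172.7 shift [-15.63   2.03 -14.47] rv [ 0.015 -3.014  0.01 ] q6 est -142.9
t 24.5 pos [0.5527 0.3371 0.2328] jaw -2.7 tilt [ 0.01   0.005 -1.   ] F [2.2 0.2 4.1] open 0.48 q1,q6 20.9 23.5
jaw -93.0 turn -90.3 shift [-13.77   1.82 -54.43] rv [-0.013  1.577  0.003] q6 est 65.8
jaw 87.0 turn 89.7 shift [-13.77   1.82 -54.43] rv [ 0.003 -1.565  0.013] q6 est -114.2
jaw 267.0 turn 269.7 shift [-13.77   1.82 -54.43] rv [-0.013  1.577  0.003] q6 est -294.2
```

View pics/q_wrist.png

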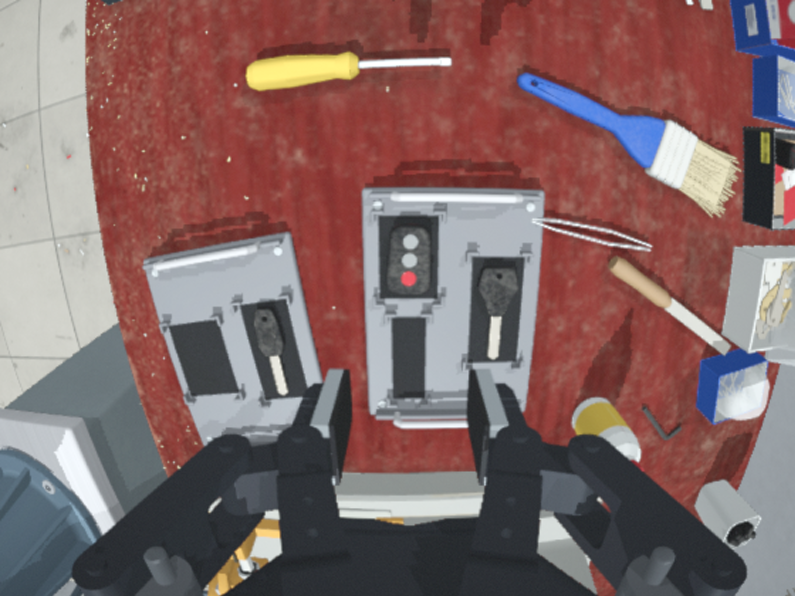

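>>> {"name": "apply_moves", "arguments": {"increments": [{"x":-5,"y":0,"z":-3,"ax":0,"ay":0,"az":0,"grip":0.52},{"x":-10,"y":0.5,"z":-7,"ax":0,"ay":0.17,"az":0,"grip":0.52},{"x":-14,"y":1,"z":-12,"ax":0,"ay":0.34,"az":0,"grip":0.6},{"x":-15,"y":1.8,"z":-18,"ax":0,"ay":0.51,"az":0,"grip":0.66},{"x":-15,"y":1.8,"z":-24,"ax":0,"ay":0.69,"az":0,"grip":0.66},{"x":-15,"y":1.8,"z":-30,"ax":0,"ay":0.87,"az":0,"grip":0.66},{"x":-15,"y":1.8,"z":-36,"ax":0,"ay":1.05,"az":0,"grip":0.66},{"x":-14.5,"y":1.8,"z":-42,"ax":0,"ay":1.23,"az":0,"grip":0.66},{"x":-14,"y":1.8,"z":-48,"ax":0,"ay":1.41,"az":0,"grip":0.66},{"x":-14,"y":1.8,"z":-54,"ax":0,"ay":1.577,"az":0,"grip":0.66},{"x":-10,"y":1.8,"z":-59,"ax":0,"ay":1.577,"az":0,"grip":0.66},{"x":-6,"y":1.8,"z":-64,"ax":0,"ay":1.577,"az":0,"grip":0.66}]}}

```text
time_s: 26.0
eef_pos: [0.4618, -0.2991, 0.2105]
eef_rot: [-0.49, 0.482, -0.512, 0.515]
wrist_force: [0.8, 0.5, 1.0]
opening: 0.339
```

```bash
python3 plan.py 0.5895 -0.381 0.10 -93
```

```text
t 26.0 pos [ 0.4618 -0.2991  0.2105] jaw -93.1 tilt [ 0.011  0.005 -1.   ] F [0.8 0.5 1. ] open 0.339 q1,q6 -45.7 47.3
jaw -273.0 turn -179.9 shift [ 7.55 11.15 13.08] rv [ 0.009  3.139 -0.017] q6 est 239.9
jaw -93.0 turn 0.1 shift [ 7.55 11.15 13.08] rv [-0.011 -0.002 -0.005] q6 est 59.9
jaw 87.0 turn 180.1 shift [ 7.55 11.15 13.08] rv [ 0.009  3.139 -0.017] q6 est -120.1
```

>>> {"name": "apply_moves", "arguments": {"increments": [{"x":3.5,"y":1,"z":4,"ax":-0.011,"ay":0,"az":-0.005,"grip":0.66},{"x":6.5,"y":4,"z":9,"ax":-0.011,"ay":0,"az":-0.005,"grip":0.66},{"x":7.55,"y":8,"z":13,"ax":-0.011,"ay":0,"az":-0.005,"grip":0.66},{"x":7.55,"y":11.5,"z":13.1,"ax":-0.011,"ay":0,"az":-0.005,"grip":0.66},{"x":7.55,"y":12,"z":13.1,"ax":-0.011,"ay":0,"az":-0.005,"grip":0.66},{"x":7.55,"y":12,"z":13.1,"ax":-0.011,"ay":0,"az":-0.005,"grip":0.66},{"x":7.55,"y":12,"z":13.1,"ax":-0.011,"ay":0,"az":-0.005,"grip":0.66}]}}

```text
time_s: 26.88
eef_pos: [0.5906, -0.382, 0.0943]
eef_rot: [-0.486, 0.486, -0.512, 0.515]
wrist_force: [1.0, -0.1, 0.4]
opening: 0.345
```

```bash
python3 shot.py r wrist scene; python3 plan.py 0.5895 -0.381 0.025 -93
```

```text
t 26.98 pos [ 0.5905 -0.3819  0.094 ] jaw -93.1 tilt [ 0.002 -0.002 -1.   ] F [ 1.2 -0.1 -0.2] open 0.342 q1,q6 -42.5 50.6
jaw -273.0 turn -179.9 shift [-0.09  6.9  -0.12] rv [-3.000e-03  3.139e+00 -4.000e-03] q6 est 240.1
jaw -93.0 turn 0.1 shift [-0.09  6.9  -0.12] rv [-0.003 -0.002  0.002] q6 est 60.1
jaw 87.0 turn 180.1 shift [-0.09  6.9  -0.12] rv [-3.000e-03  3.139e+00 -4.000e-03] q6 est -119.9
```

View pics/r_wrist.png

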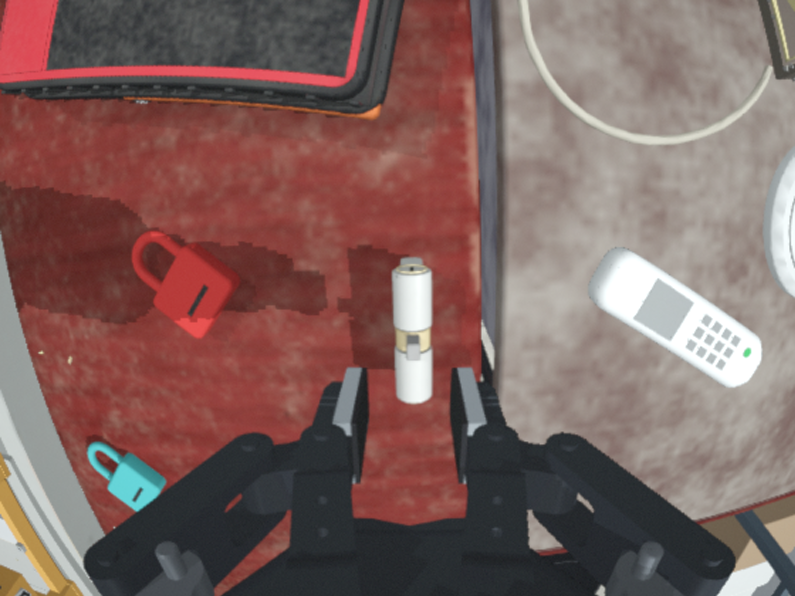

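View pics/r_scene.png

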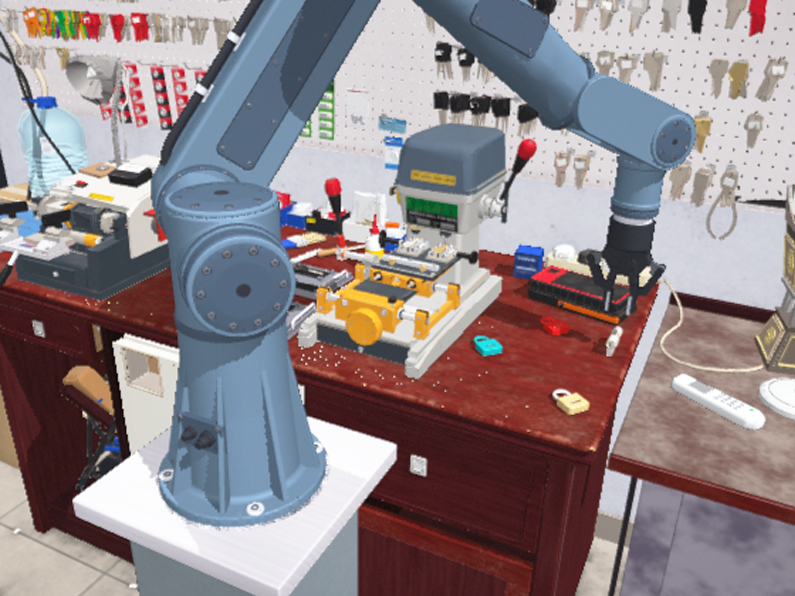

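>>> {"name": "apply_moves", "arguments": {"increments": [{"x":-0.09,"y":2,"z":-0.12,"ax":-0.003,"ay":0,"az":0.002,"grip":0.66},{"x":-0.09,"y":4,"z":-0.12,"ax":-0.003,"ay":0,"az":0.002,"grip":0.66},{"x":-0.09,"y":5.8,"z":-0.12,"ax":-0.003,"ay":0,"az":0.002,"grip":0.66},{"x":-0.09,"y":6.6,"z":-0.12,"ax":-0.003,"ay":0,"az":0.002,"grip":0.66},{"x":-0.09,"y":6.75,"z":-0.12,"ax":-0.003,"ay":0,"az":0.002,"grip":0.66},{"x":-0.09,"y":6.75,"z":-0.12,"ax":-0.003,"ay":0,"az":0.002,"grip":0.66}]}}

```text
time_s: 27.72
eef_pos: [0.5899, -0.3813, 0.0269]
eef_rot: [-0.486, 0.486, -0.513, 0.514]
wrist_force: [-1.1, -0.2, -0.2]
opening: 0.339
```

```bash
python3 shot.py s wrist; python3 plan.py 0.5895 -0.381 0.0265 -93
```

```text
t 27.77 pos [ 0.59   -0.3814  0.0273] jaw -93.1 tilt [ 0.001 -0.001 -1.   ] F [-1.  -0.4 -0. ] open 0.346 q1,q6 -42.5 50.6
jaw -273.0 turn -179.9 shift [-0.04  0.08 -0.05] rv [-1.000e-03  3.139e+00 -1.000e-03] q6 est 240.1
jaw -93.0 turn 0.1 shift [-0.04  0.08 -0.05] rv [-0.001 -0.002  0.001] q6 est 60.1
jaw 87.0 turn 180.1 shift [-0.04  0.08 -0.05] rv [-1.000e-03  3.139e+00 -1.000e-03] q6 est -119.9
```

View pics/s_wrist.png

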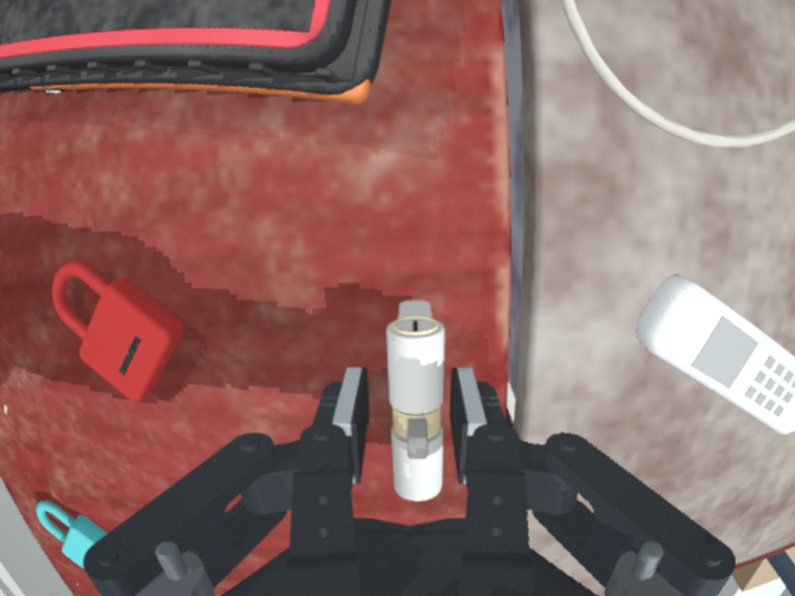

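>>> {"name": "apply_moves", "arguments": {"increments": [{"x":-0.02,"y":0.08,"z":-0.05,"ax":-0.001,"ay":0,"az":0.001,"grip":0.75},{"x":-0.02,"y":0.08,"z":-0.05,"ax":-0.001,"ay":0,"az":0.001,"grip":1.0},{"x":-0.02,"y":0.08,"z":-0.05,"ax":-0.001,"ay":0,"az":0.001,"grip":1.0},{"x":-0.02,"y":0.08,"z":-0.05,"ax":-0.001,"ay":0,"az":0.001,"grip":1.0},{"x":-0.02,"y":-1,"z":-0.05,"ax":-0.001,"ay":0,"az":0.001,"grip":1.0},{"x":-0.02,"y":-3,"z":-0.05,"ax":-0.001,"ay":0,"az":0.001,"grip":1.0}]}}

```text
time_s: 28.52
eef_pos: [0.5885, -0.3802, 0.0565]
eef_rot: [0.486, -0.486, 0.515, -0.512]
wrist_force: [0.2, 0.0, -2.0]
opening: 0.168
```

```bash
python3 shot.py t wrist; python3 plan.py 0.40 -0.2 0.22 -50;python3 plan.py 0.40 0.18 0.22 -2.8; python3 -c "
from h import *
print(proj('wrist',ctrl.get_obs()['eef_pos'])*1.42)"
```

```text
t 28.57 pos [ 0.5905 -0.3819  0.061 ] jaw -93.1 tilt [ 0.002 -0.002 -1.   ] F [ 1.3 -2.6  0.6] open 0.172 q1,q6 -42.5 50.6
jaw -230.0 turn -136.9 shift [-17.1  -15.96 -19.99] rv [-3.000e-03  2.389e+00 -1.000e-03] q6 est 203.4
jaw -50.0 turn 43.1 shift [-17.1  -15.96 -19.99] rv [-0.001 -0.753  0.002] q6 est 23.4
jaw 130.0 turn 223.1 shift [-17.1  -15.96 -19.99] rv [-3.000e-03  2.389e+00 -1.000e-03] q6 est -156.6
t 28.57 pos [ 0.5905 -0.3819  0.061 ] jaw -93.1 tilt [ 0.002 -0.002 -1.   ] F [ 1.3 -2.6  0.6] open 0.172 q1,q6 -42.5 50.6
jaw -362.8 turn -269.7 shift [-55.04 -16.02 -22.06] rv [-0.    -1.576  0.003] q6 est 387.0
jaw -182.8 turn -89.7 shift [-55.04 -16.02 -22.06] rv [-0.003  1.565 -0.   ] q6 est 207.0
jaw -2.8 turn 90.3 shift [-55.04 -16.02 -22.06] rv [-0.    -1.576  0.003] q6 est 27.0
[410.35384361 421.88966864]
```

View pics/t_wrist.png

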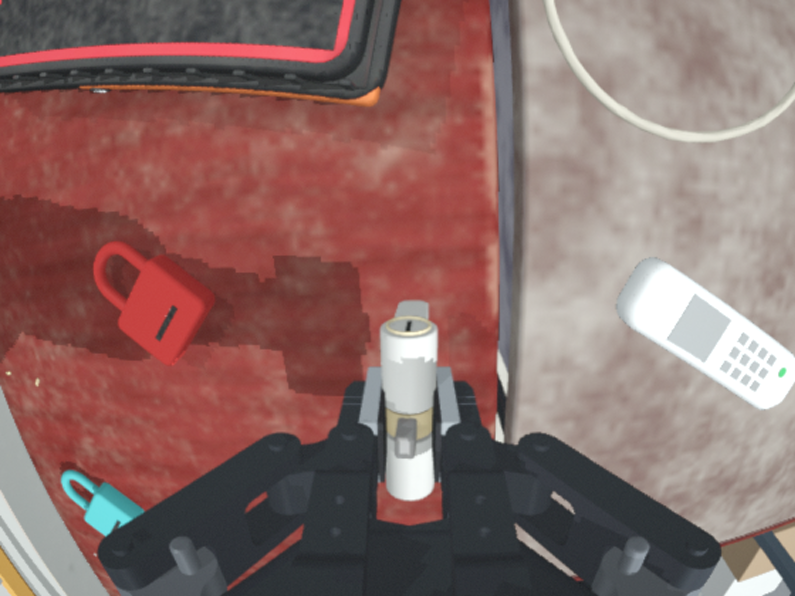

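>>> {"name": "apply_moves", "arguments": {"increments": [{"x":-1,"y":-5,"z":-2,"ax":0,"ay":0,"az":0,"grip":1.0},{"x":-3,"y":-10,"z":-5,"ax":0,"ay":0,"az":0,"grip":1.0},{"x":-6,"y":-14,"z":-9,"ax":0,"ay":-0.15,"az":0,"grip":1.0},{"x":-9,"y":-16,"z":-14,"ax":0,"ay":-0.32,"az":0,"grip":1.0},{"x":-13,"y":-16,"z":-18,"ax":0,"ay":-0.48,"az":0,"grip":1.0},{"x":-18,"y":-16,"z":-20,"ax":0,"ay":-0.64,"az":0,"grip":1.0},{"x":-24,"y":-16,"z":-20.5,"ax":0,"ay":-0.8,"az":0,"grip":1.0},{"x":-30,"y":-16,"z":-21,"ax":0,"ay":-0.96,"az":0,"grip":1.0},{"x":-36,"y":-16,"z":-21.5,"ax":0,"ay":-1.12,"az":0,"grip":1.0},{"x":-42,"y":-16,"z":-22,"ax":0,"ay":-1.28,"az":0,"grip":1.0},{"x":-48,"y":-16,"z":-22,"ax":0,"ay":-1.44,"az":0,"grip":1.0},{"x":-54,"y":-16,"z":-22,"ax":0,"ay":-1.576,"az":0,"grip":1.0}]}}

```text
time_s: 30.08
eef_pos: [0.4001, 0.1716, 0.2211]
eef_rot: [-0.707, 0.707, -0.014, 0.017]
wrist_force: [0.4, -0.5, -1.6]
opening: 0.167
```

```bash
python3 plan.py 0.5464 0.250 0.10 -2.8
```

```text
t 30.07 pos [0.4001 0.1716 0.2211] jaw -2.5 tilt [ 0.005 -0.001 -1.   ] F [ 0.4 -0.5 -1.6] open 0.167 q1,q6 7.6 10.2
jaw -182.8 turn -180.3 shift [14.21 12.17  8.49] rv [ 8.000e-03 -3.137e+00 -2.000e-03] q6 est 207.4
jaw -2.8 turn -0.3 shift [14.21 12.17  8.49] rv [0.001 0.004 0.005] q6 est 27.4
jaw 177.2 turn 179.7 shift [14.21 12.17  8.49] rv [ 8.000e-03 -3.137e+00 -2.000e-03] q6 est -152.6
```

>>> {"name": "apply_moves", "arguments": {"increments": [{"x":0,"y":0,"z":5,"ax":0,"ay":0.004,"az":0.005,"grip":1.0},{"x":2,"y":0,"z":8.4,"ax":0,"ay":0.004,"az":0.005,"grip":1.0},{"x":7,"y":2,"z":8.4,"ax":0,"ay":0.004,"az":0.005,"grip":1.0},{"x":12,"y":6,"z":8.4,"ax":0,"ay":0.004,"az":0.005,"grip":1.0},{"x":14.2,"y":11,"z":8.35,"ax":0,"ay":0.004,"az":0.005,"grip":1.0},{"x":14.2,"y":12,"z":8.35,"ax":0,"ay":0.004,"az":0.005,"grip":1.0},{"x":14.2,"y":12,"z":8.35,"ax":0,"ay":0.004,"az":0.005,"grip":1.0},{"x":14.2,"y":12,"z":8.35,"ax":0,"ay":0.004,"az":0.005,"grip":1.0}]}}

```text
time_s: 31.08
eef_pos: [0.547, 0.2493, 0.1044]
eef_rot: [0.707, -0.707, 0.016, -0.018]
wrist_force: [1.1, -0.3, -1.4]
opening: 0.169
```

```bash
python3 shot.py u wrist scene; python3 plan.py 0.5464 0.2485 0.0345 -2.8
```

```text
t 31.18 pos [0.5471 0.2492 0.1044] jaw -2.7 tilt [ 0.004 -0.    -1.   ] F [-0.8 -0.  -1.1] open 0.167 q1,q6 13.2 16.0
jaw -182.8 turn -180.1 shift [-0.09  6.99 -0.08] rv [ 0.006 -3.141  0.   ] q6 est 207.3
jaw -2.8 turn -0.1 shift [-0.09  6.99 -0.08] rv [-0.     0.001  0.004] q6 est 27.3
jaw 177.2 turn 179.9 shift [-0.09  6.99 -0.08] rv [ 0.006 -3.141  0.   ] q6 est -152.7
```

View pics/u_wrist.png

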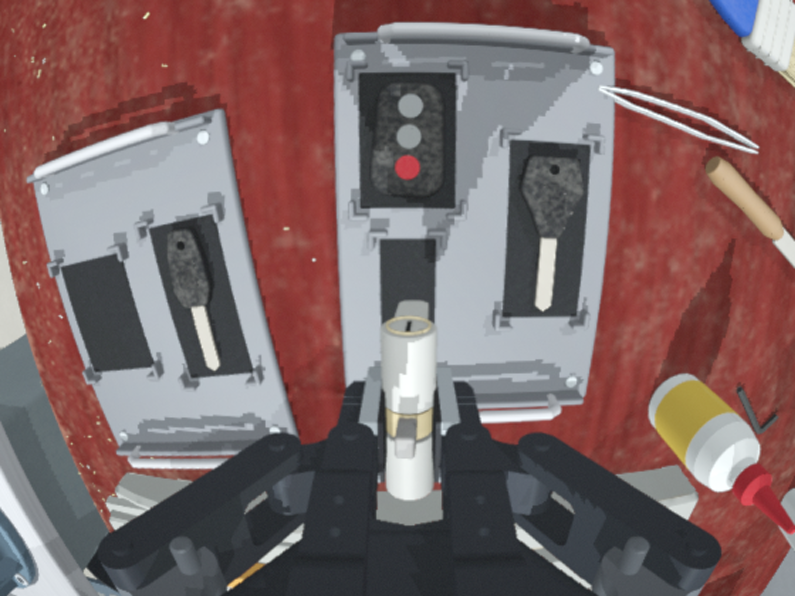

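View pics/u_scene.png

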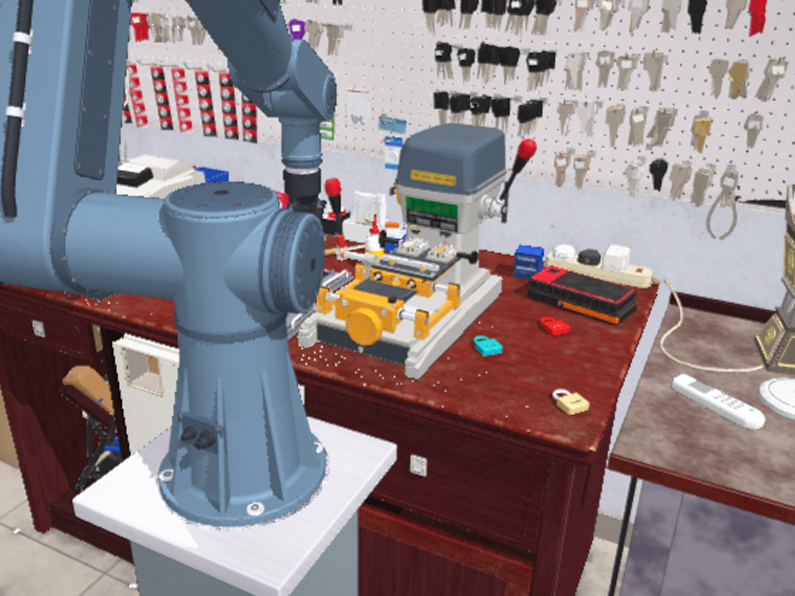

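>>> {"name": "apply_moves", "arguments": {"increments": [{"x":-0.09,"y":3,"z":-0.08,"ax":0,"ay":0.001,"az":0.004,"grip":1.0},{"x":-0.09,"y":5.5,"z":-0.08,"ax":0,"ay":0.001,"az":0.004,"grip":1.0},{"x":-0.09,"y":6.6,"z":-0.08,"ax":0,"ay":0.001,"az":0.004,"grip":1.0},{"x":-0.09,"y":6.9,"z":-0.08,"ax":0,"ay":0.001,"az":0.004,"grip":1.0},{"x":-0.09,"y":6.98,"z":-0.08,"ax":0,"ay":0.001,"az":0.004,"grip":1.0},{"x":-0.09,"y":6.98,"z":-0.08,"ax":0,"ay":0.001,"az":0.004,"grip":1.0}]}}

```text
time_s: 31.92
eef_pos: [0.5472, 0.2487, 0.0356]
eef_rot: [0.707, -0.707, 0.017, -0.018]
wrist_force: [-0.4, 0.4, -1.6]
opening: 0.166
```

```bash
python3 shot.py v wrist; python3 plan.py 0.5464 0.2485 0.0335 -2.8
```

```text
t 31.98 pos [0.5471 0.2486 0.0355] jaw -2.8 tilt [ 0.001  0.001 -1.   ] F [-0.5 -0.1 -1.2] open 0.168 q1,q6 13.1 15.9
jaw -182.8 turn -180.0 shift [-0.07  0.2  -0.02] rv [-2.000e-03  3.142e+00 -1.000e-03] q6 est 207.2
jaw -2.8 turn 0.0 shift [-0.07  0.2  -0.02] rv [-0.001 -0.     0.001] q6 est 27.2
jaw 177.2 turn 180.0 shift [-0.07  0.2  -0.02] rv [-2.000e-03  3.142e+00 -1.000e-03] q6 est -152.8
```

View pics/v_wrist.png

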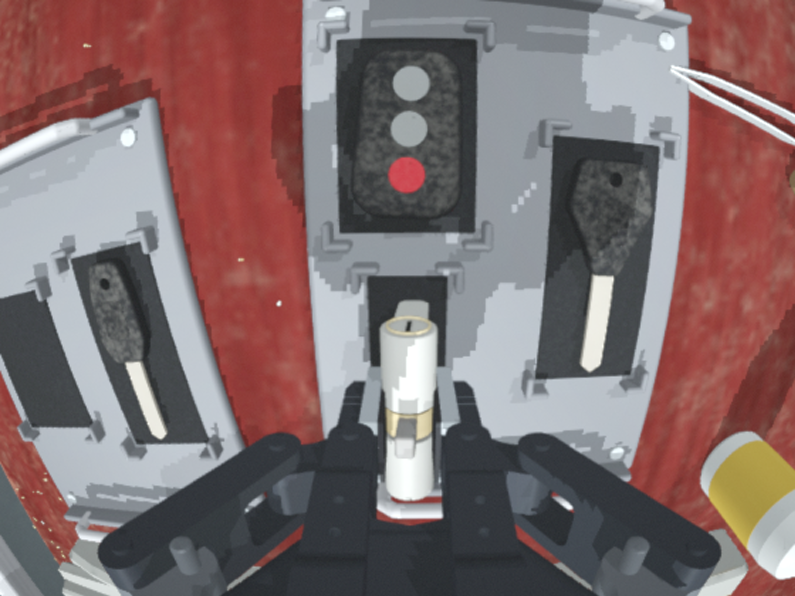

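>>> {"name": "apply_moves", "arguments": {"increments": [{"x":-0.07,"y":0.12,"z":-0.02,"ax":0,"ay":0,"az":0,"grip":1.0},{"x":-0.07,"y":0.2,"z":-0.02,"ax":0,"ay":0,"az":0,"grip":1.0},{"x":-0.07,"y":0.22,"z":-0.02,"ax":0,"ay":0,"az":0,"grip":1.0}]}}

```text
time_s: 32.35
eef_pos: [0.5469, 0.2486, 0.0343]
eef_rot: [0.707, -0.707, 0.016, -0.018]
wrist_force: [-2.4, -0.7, 7.2]
opening: 0.17
```

>>> {"name": "apply_moves", "arguments": {"increments": [{"x":0,"y":-0.02,"z":0,"ax":0,"ay":0,"az":0,"grip":0.8},{"x":0,"y":-0.02,"z":0,"ax":0,"ay":0,"az":0,"grip":0.66},{"x":0,"y":-0.02,"z":0,"ax":0,"ay":0,"az":0,"grip":0.64},{"x":0,"y":-0.02,"z":0,"ax":0,"ay":0,"az":0,"grip":0.64},{"x":0,"y":-2,"z":0,"ax":0,"ay":0,"az":0,"grip":0.64},{"x":0,"y":-6,"z":0,"ax":0,"ay":0,"az":0,"grip":0.64},{"x":0,"y":-12,"z":0,"ax":0,"ay":0,"az":0,"grip":0.64},{"x":0,"y":-18,"z":0,"ax":0,"ay":0,"az":0,"grip":0.5},{"x":0,"y":-19,"z":0,"ax":0,"ay":0,"az":0,"grip":0.5}]}}

```text
time_s: 33.48
eef_pos: [0.5494, 0.2493, 0.2319]
eef_rot: [0.708, -0.706, 0.012, -0.022]
wrist_force: [-0.6, 0.1, 0.1]
opening: 0.498
```

```bash
python3 shot.py w wrist;  python3 plan.py 0.40 0.2 0.22 -20; python3 plan.py 0.39 -0.2 0.22 -45
```

```text
t 33.52 pos [0.5486 0.2491 0.2304] jaw -2.8 tilt [ 0.011  0.003 -1.   ] F [ 0.1  0.7 -0.1] open 0.497 q1,q6 13.1 15.9
jaw -200.0 turn -197.2 shift [-14.62   0.86  -5.63] rv [ 0.015 -2.841  0.007] q6 est 226.6
jaw -20.0 turn -17.2 shift [-14.62   0.86  -5.63] rv [-0.005  0.301  0.01 ] q6 est 46.6
jaw 160.0 turn 162.8 shift [-14.62   0.86  -5.63] rv [ 0.015 -2.841  0.007] q6 est -133.4
t 33.52 pos [0.5486 0.2491 0.2304] jaw -2.8 tilt [ 0.011  0.003 -1.   ] F [ 0.1  0.7 -0.1] open 0.497 q1,q6 13.1 15.9
jaw -225.0 turn -222.2 shift [-13.67   0.74 -45.63] rv [ 0.012 -2.405  0.009] q6 est 197.8
jaw -45.0 turn -42.2 shift [-13.67   0.74 -45.63] rv [-0.007  0.737  0.009] q6 est 17.8
jaw 135.0 turn 137.8 shift [-13.67   0.74 -45.63] rv [ 0.012 -2.405  0.009] q6 est -162.2
```

View pics/w_wrist.png

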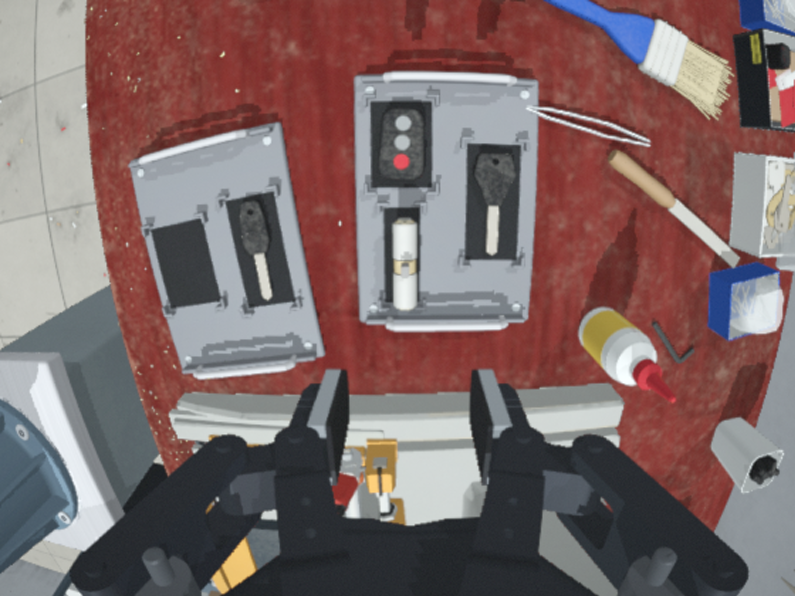

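>>> {"name": "apply_moves", "arguments": {"increments": [{"x":-5,"y":0,"z":-1,"ax":0,"ay":0,"az":0,"grip":0.4},{"x":-11,"y":0.3,"z":-4,"ax":0,"ay":0.1,"az":0,"grip":0.4},{"x":-14,"y":0.7,"z":-9,"ax":0,"ay":0.2,"az":0,"grip":0.4},{"x":-14,"y":0.7,"z":-15,"ax":0,"ay":0.3,"az":0,"grip":0.4},{"x":-14,"y":0.7,"z":-21,"ax":0,"ay":0.4,"az":0,"grip":0.4},{"x":-14,"y":0.7,"z":-27,"ax":0,"ay":0.5,"az":0,"grip":0.4},{"x":-14,"y":0.7,"z":-33,"ax":0,"ay":0.6,"az":0,"grip":0.35},{"x":-14,"y":0.7,"z":-39,"ax":0,"ay":0.7,"az":0,"grip":0.35},{"x":-14,"y":0.7,"z":-45,"ax":0,"ay":0.737,"az":0,"grip":0.35},{"x":-15,"y":2,"z":-51,"ax":0,"ay":0.737,"az":0,"grip":0.35},{"x":-15.5,"y":5,"z":-56,"ax":0,"ay":0.737,"az":0,"grip":0.35},{"x":-16,"y":8,"z":-61,"ax":-0.007,"ay":0.737,"az":0.009,"grip":0.35}]}}

```text
time_s: 35.02
eef_pos: [0.3589, -0.3534, 0.145]
eef_rot: [0.653, -0.653, 0.271, -0.271]
wrist_force: [1.1, -0.5, 0.4]
opening: 0.652
```

>>> {"name": "apply_moves", "arguments": {"increments": [{"x":0,"y":1,"z":0,"ax":0,"ay":0,"az":0,"grip":0.35},{"x":0,"y":1,"z":0,"ax":0,"ay":0,"az":0,"grip":0.35}]}}

```text
time_s: 35.28
eef_pos: [0.3579, -0.3515, 0.1331]
eef_rot: [0.654, -0.652, 0.273, -0.269]
wrist_force: [0.1, 0.4, 0.1]
opening: 0.649
```

```bash
cat > lock.py <<'E'
from ortho import *
P=vision.camera_params('wrist');im=vision.camera('wrist')
cx,cy=.368,-.357;h=.06
o=ortho(im,P,cx-h,cx+h,cy-h,cy+h,.013)
cv2.imwrite('pics/lk.png',cv2.resize(o[:,:,::-1],None,fx=2.4,fy=2.4))
hsv=cv2.cvtColor(o,cv2.COLOR_RGB2HSV);print(hsv[115:150:8,120:150:8].reshape(-1,3)[:6].tolist())
b=((hsv[...,0]>14)&(hsv[...,0]<40)&(hsv[...,2]>110)).astype(np.uint8)
b=cv2.morphologyEx(cv2.morphologyEx(b,cv2.MORPH_CLOSE,np.ones((9,9))),cv2.MORPH_OPEN,np.ones((21,21)))
r_,c_=np.nonzero(b); p=np.c_[cx+h-r_*.0005,cy+h-c_*.0005]*1000
if len(p): print('body',cv2.minAreaRect(p.astype(np.float32)),p.mean(0))
E
python3 lock.py; python3 shot.py x wrist
```

```text
[[24, 48, 252], [24, 49, 251], [23, 49, 249], [24, 49, 248], [24, 48, 251], [24, 49, 251]]
body ((347.3701477050781, -385.83746337890625), (96.03123474121094, 43.189308166503906), 52.3737678527832) [ 358.18502531 -371.20705567]
```

View pics/lk.png

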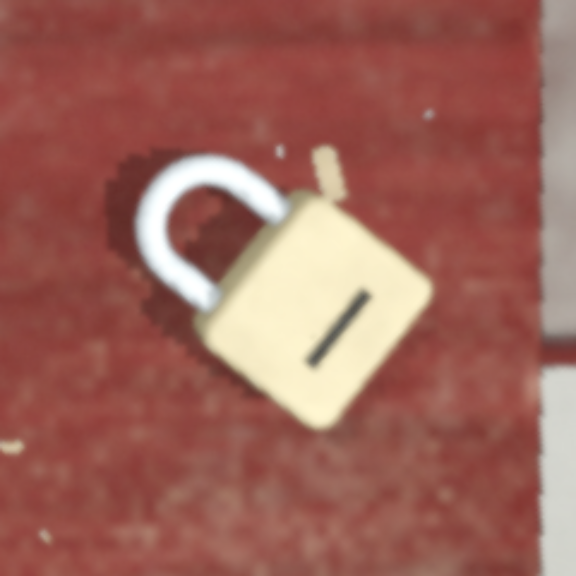

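View pics/x_wrist.png

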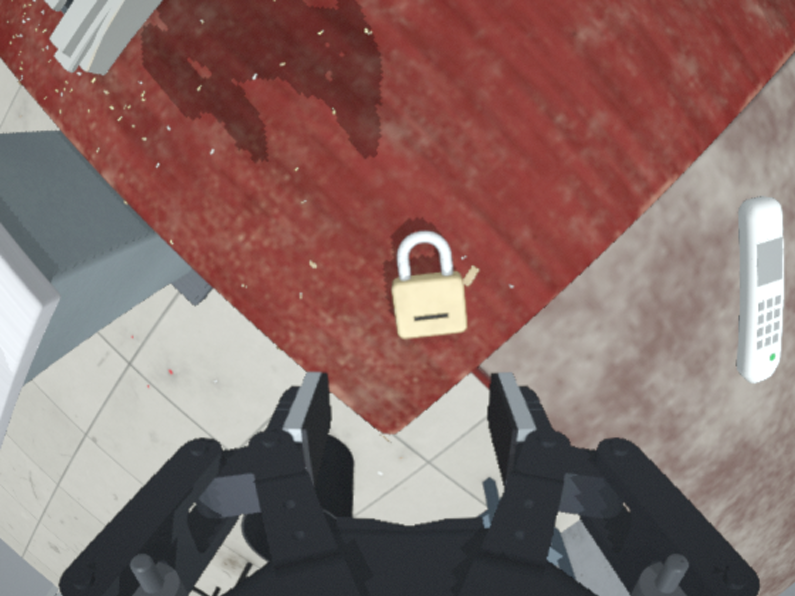

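```bash
python3 plan.py 0.366 -0.360 0.05 -40
```

```text
t 35.38 pos [ 0.3591 -0.3521  0.1352] jaw -45.0 tilt [-0.001  0.002 -1.   ] F [ 0.2 -0.5  1.4] open 0.651 q1,q6 -58.0 -13.0
jaw -220.0 turn -175.0 shift [ 1.06  8.52 -0.08] rv [ 2.000e-03  3.054e+00 -1.000e-03] q6 est 175.5
jaw -40.0 turn 5.0 shift [ 1.06  8.52 -0.08] rv [-0.001 -0.087 -0.002] q6 est -4.5
jaw 140.0 turn 185.0 shift [ 1.06  8.52 -0.08] rv [ 2.000e-03  3.054e+00 -1.000e-03] q6 est -184.5
```

>>> {"name": "apply_moves", "arguments": {"increments": [{"x":1.06,"y":3,"z":-0.08,"ax":0,"ay":-0.087,"az":-0.002,"grip":0.35},{"x":1.06,"y":7,"z":-0.08,"ax":0,"ay":-0.087,"az":-0.002,"grip":0.35},{"x":1.06,"y":8,"z":-0.08,"ax":0,"ay":-0.087,"az":-0.002,"grip":0.35},{"x":1.06,"y":8,"z":-0.08,"ax":0,"ay":-0.087,"az":-0.002,"grip":0.35},{"x":1.06,"y":8,"z":-0.08,"ax":0,"ay":-0.087,"az":-0.002,"grip":0.35}]}}

```text
time_s: 36.0
eef_pos: [0.3669, -0.3609, 0.057]
eef_rot: [-0.664, 0.665, -0.241, 0.243]
wrist_force: [-0.8, 0.6, 0.2]
opening: 0.651
```

```bash
python3 shot.py y wrist; python3 plan.py 0.366 -0.360 0.023 -40;  python3 -c "
from h import *
print(proj('wrist',[.366,-.36,.012])*1.42)"
```

```text
t 36.05 pos [ 0.3669 -0.361   0.057 ] jaw -40.0 tilt [ 0.003 -0.002 -1.   ] F [-0.2  0.  -0.3] open 0.654 q1,q6 -57.8 -17.8
jaw -220.0 turn -180.0 shift [-0.14  3.4   0.02] rv [-0.005  3.141  0.   ] q6 est 175.4
jaw -40.0 turn 0.0 shift [-0.14  3.4   0.02] rv [ 0.    -0.     0.003] q6 est -4.6
jaw 140.0 turn 180.0 shift [-0.14  3.4   0.02] rv [-0.005  3.141  0.   ] q6 est -184.6
[405.11329991 359.60296672]
```

View pics/y_wrist.png

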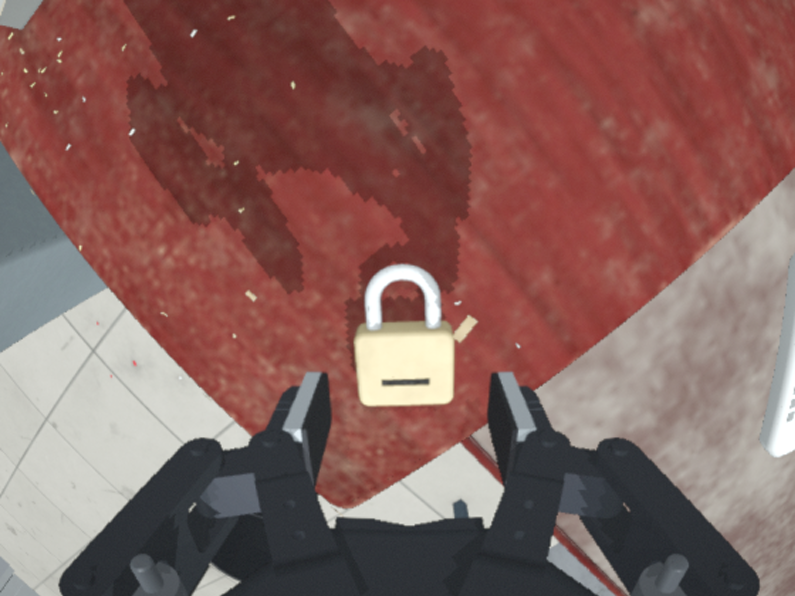

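>>> {"name": "apply_moves", "arguments": {"increments": [{"x":-0.1,"y":2,"z":0.02,"ax":0,"ay":0,"az":0.003,"grip":0.35},{"x":-0.1,"y":3.1,"z":0.02,"ax":0,"ay":0,"az":0.003,"grip":0.35},{"x":-0.1,"y":3.4,"z":0.02,"ax":0,"ay":0,"az":0.003,"grip":0.35},{"x":-0.1,"y":3.4,"z":0.02,"ax":0,"ay":0,"az":0.003,"grip":0.5},{"x":-0.1,"y":3.4,"z":0.02,"ax":0,"ay":0,"az":0.003,"grip":0.9},{"x":-0.1,"y":3.4,"z":0.02,"ax":0,"ay":0,"az":0.003,"grip":0.9},{"x":-0.1,"y":3.4,"z":0.02,"ax":0,"ay":0,"az":0.003,"grip":0.9},{"x":-0.1,"y":3.4,"z":0.02,"ax":0,"ay":0,"az":0.003,"grip":0.9}]}}

```text
time_s: 37.05
eef_pos: [0.3664, -0.3604, 0.0231]
eef_rot: [-0.664, 0.665, -0.242, 0.242]
wrist_force: [0.0, -0.5, -0.9]
opening: 0.447
```

```bash
python3 shot.py z wrist; python3 plan.py 0.39 -0.2 0.21 -30;python3 plan.py 0.38 0.2 0.21 5
```

```text
t 37.1 pos [ 0.3664 -0.3604  0.0231] jaw -40.0 tilt [ 0.    -0.001 -1.   ] F [-0.1 -0.  -0.2] open 0.443 q1,q6 -57.8 -17.8
jaw -210.0 turn -170.0 shift [ -8.49 -18.7   13.8 ] rv [-1.000e-03  2.967e+00  0.000e+00] q6 est 182.8
jaw -30.0 turn 10.0 shift [ -8.49 -18.7   13.8 ] rv [ 0.    -0.175  0.001] q6 est 2.8
jaw 150.0 turn 190.0 shift [ -8.49 -18.7   13.8 ] rv [-1.000e-03  2.967e+00  0.000e+00] q6 est -177.2
t 37.1 pos [ 0.3664 -0.3604  0.0231] jaw -40.0 tilt [ 0.    -0.001 -1.   ] F [-0.1 -0.  -0.2] open 0.443 q1,q6 -57.8 -17.8
jaw -175.0 turn -135.0 shift [-34.97 -18.72  43.8 ] rv [-1.000e-03  2.356e+00  1.000e-03] q6 est 202.8
jaw 5.0 turn 45.0 shift [-34.97 -18.72  43.8 ] rv [ 0.    -0.786  0.001] q6 est 22.8
jaw 185.0 turn 225.0 shift [-34.97 -18.72  43.8 ] rv [-1.000e-03  2.356e+00  1.000e-03] q6 est -157.2
```

View pics/z_wrist.png

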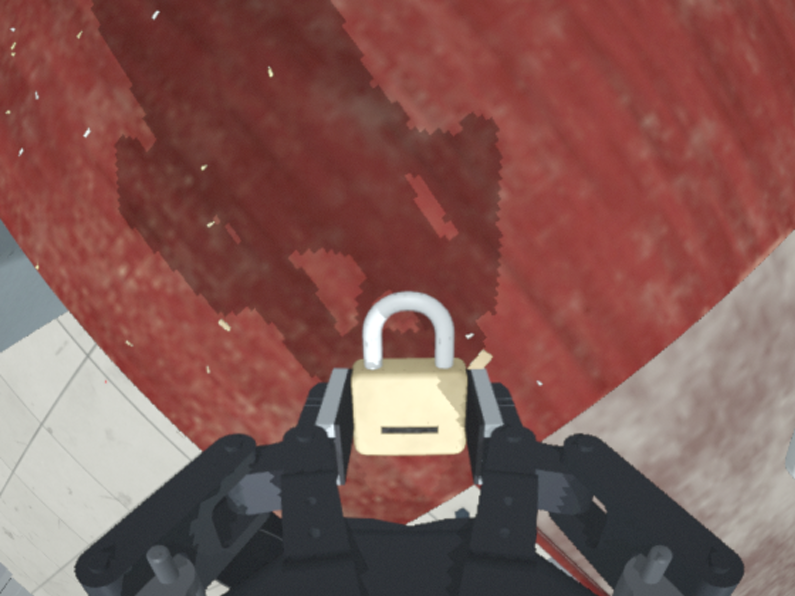

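>>> {"name": "apply_moves", "arguments": {"increments": [{"x":0,"y":-3,"z":0,"ax":0,"ay":0,"az":0,"grip":0.9},{"x":0,"y":-8,"z":0,"ax":0,"ay":0,"az":0,"grip":0.9},{"x":-1,"y":-13,"z":2,"ax":0,"ay":-0.05,"az":0,"grip":0.9},{"x":-4,"y":-17,"z":6,"ax":0,"ay":-0.14,"az":0,"grip":0.9},{"x":-7,"y":-18.7,"z":11,"ax":0,"ay":-0.23,"az":0,"grip":0.9},{"x":-11,"y":-18.7,"z":15.5,"ax":0,"ay":-0.32,"az":0,"grip":0.9},{"x":-15,"y":-18.7,"z":20,"ax":0,"ay":-0.41,"az":0,"grip":0.9},{"x":-19,"y":-18.7,"z":24.6,"ax":0,"ay":-0.5,"az":0,"grip":0.9},{"x":-22.8,"y":-18.7,"z":29.2,"ax":0,"ay":-0.59,"az":0,"grip":0.9},{"x":-26.6,"y":-18.7,"z":33.8,"ax":0,"ay":-0.68,"az":0,"grip":0.9},{"x":-30.4,"y":-18.7,"z":38.4,"ax":0,"ay":-0.77,"az":0,"grip":0.9},{"x":-34,"y":-18.7,"z":42.8,"ax":0,"ay":-0.786,"az":0,"grip":0.9}]}}

```text
time_s: 38.6
eef_pos: [0.3805, 0.1882, 0.21]
eef_rot: [-0.706, 0.707, 0.032, -0.031]
wrist_force: [1.4, -0.7, -1.4]
opening: 0.449
```

```bash
python3 plan.py 0.3649 0.245 0.08 5
```

```text
t 38.6 pos [0.3805 0.1882 0.21  ] jaw 5.1 tilt [ 0.001 -0.    -1.   ] F [ 1.4 -0.7 -1.4] open 0.449 q1,q6 10.2 5.1
jaw -175.0 turn -180.1 shift [-1.07 13.    5.8 ] rv [ 2.000e-03 -3.139e+00 -1.000e-03] q6 est 208.9
jaw 5.0 turn -0.1 shift [-1.07 13.    5.8 ] rv [0.001 0.002 0.001] q6 est 28.9
jaw 185.0 turn 179.9 shift [-1.07 13.    5.8 ] rv [ 2.000e-03 -3.139e+00 -1.000e-03] q6 est -151.1
```

>>> {"name": "apply_moves", "arguments": {"increments": [{"x":-0.5,"y":1,"z":4,"ax":0,"ay":0.002,"az":0,"grip":0.9},{"x":-1.07,"y":5,"z":5.8,"ax":0,"ay":0.002,"az":0,"grip":0.9},{"x":-1.07,"y":10,"z":5.8,"ax":0,"ay":0.002,"az":0,"grip":0.9},{"x":-1.07,"y":13,"z":5.8,"ax":0,"ay":0.002,"az":0,"grip":0.9},{"x":-1.07,"y":14,"z":5.8,"ax":0,"ay":0.002,"az":0,"grip":0.9},{"x":-1.07,"y":14,"z":5.8,"ax":0,"ay":0.002,"az":0,"grip":0.9},{"x":-1.07,"y":14,"z":5.8,"ax":0,"ay":0.002,"az":0,"grip":0.9}]}}

```text
time_s: 39.48
eef_pos: [0.3662, 0.2453, 0.0713]
eef_rot: [0.706, -0.706, -0.032, 0.029]
wrist_force: [0.9, -0.5, -1.4]
opening: 0.453
```

```bash
python3 shot.py aa wrist; python3 plan.py 0.3649 0.245 0.0305 5
```

```text
t 39.52 pos [0.3662 0.2453 0.0714] jaw 5.0 tilt [ 0.004  0.    -1.   ] F [ 0.2 -0.2 -1.3] open 0.444 q1,q6 18.4 13.4
jaw -175.0 turn -180.0 shift [-0.15  4.09 -0.02] rv [ 0.007 -3.142  0.   ] q6 est 208.9
jaw 5.0 turn -0.0 shift [-0.15  4.09 -0.02] rv [-0.     0.     0.004] q6 est 28.9
jaw 185.0 turn 180.0 shift [-0.15  4.09 -0.02] rv [ 0.007 -3.142  0.   ] q6 est -151.1
```

View pics/aa_wrist.png

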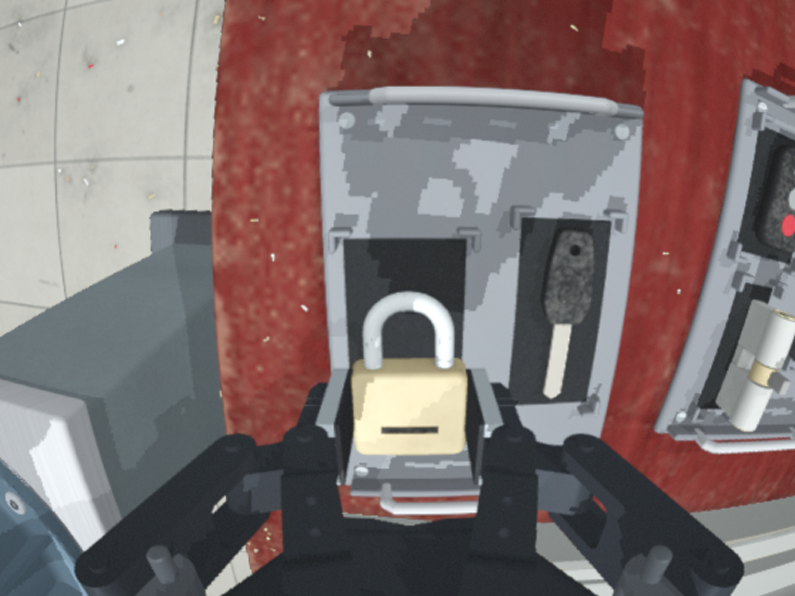

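>>> {"name": "apply_moves", "arguments": {"increments": [{"x":-0.15,"y":2.5,"z":-0.02,"ax":0,"ay":0,"az":0.004,"grip":0.9},{"x":-0.15,"y":3.8,"z":-0.02,"ax":0,"ay":0,"az":0.004,"grip":0.9},{"x":-0.15,"y":4.1,"z":-0.02,"ax":0,"ay":0,"az":0.004,"grip":0.9},{"x":-0.15,"y":4.13,"z":-0.02,"ax":0,"ay":0,"az":0.004,"grip":0.9},{"x":-0.15,"y":4.13,"z":-0.02,"ax":0,"ay":0,"az":0.004,"grip":0.9},{"x":-0.15,"y":4.13,"z":-0.02,"ax":0,"ay":0,"az":0.004,"grip":0.5},{"x":-0.15,"y":4.13,"z":-0.02,"ax":0,"ay":0,"az":0.004,"grip":0.45},{"x":-0.15,"y":4.13,"z":-0.02,"ax":0,"ay":0,"az":0.004,"grip":0.45},{"x":-0.15,"y":1,"z":-0.02,"ax":0,"ay":0,"az":0.004,"grip":0.45},{"x":-0.15,"y":-5,"z":-0.02,"ax":0,"ay":0,"az":0.004,"grip":0.45},{"x":-0.15,"y":-11,"z":-0.02,"ax":0,"ay":0,"az":0.004,"grip":0.45},{"x":-0.15,"y":-16,"z":-0.02,"ax":0,"ay":0,"az":0.004,"grip":0.45}]}}

```text
time_s: 41.02
eef_pos: [0.3642, 0.245, 0.234]
eef_rot: [0.707, -0.706, -0.032, 0.03]
wrist_force: [1.0, 0.2, 0.3]
opening: 0.551
```

```bash
python3 plan.py 0.42 0.19 0.26 0
```

```text
t 41.02 pos [0.3642 0.245  0.234 ] jaw 5.0 tilt [ 0.002  0.001 -1.   ] F [1.  0.2 0.3] open 0.551 q1,q6 18.4 13.4
jaw -180.0 turn -185.0 shift [ 5.09 -2.59 -5.96] rv [ 3.000e-03 -3.054e+00  1.000e-03] q6 est 204.3
jaw 0.0 turn -5.0 shift [ 5.09 -2.59 -5.96] rv [-0.001  0.087  0.002] q6 est 24.3
jaw 180.0 turn 175.0 shift [ 5.09 -2.59 -5.96] rv [ 3.000e-03 -3.054e+00  1.000e-03] q6 est -155.7
```

>>> {"name": "apply_moves", "arguments": {"increments": [{"x":2,"y":-3,"z":-3,"ax":0,"ay":0.05,"az":0,"grip":0.45},{"x":4,"y":-5,"z":-6,"ax":0,"ay":0.087,"az":0.002,"grip":0.45},{"x":4,"y":-5,"z":-6,"ax":0,"ay":0.087,"az":0.002,"grip":0.45},{"x":4,"y":-5,"z":-6,"ax":0,"ay":0.087,"az":0.002,"grip":0.45}]}}

```text
time_s: 41.52
eef_pos: [0.4085, 0.1888, 0.2833]
eef_rot: [0.707, -0.707, 0.0, 0.001]
wrist_force: [0.3, 0.6, 0.7]
opening: 0.546
```

Run:
```python
from ortho import *
P=vision.camera_params('wrist');im=vision.camera('wrist')
cv2.imwrite('pics/fin_w.png',im[:,:,::-1])
O=ortho(im,P,.30,.70,.13,.40,.012)
cv2.imwrite('pics/fin_o.png',O[:,:,::-1])
t=vision.camera('top');cv2.imwrite('pics/fin_t.png',cv2.resize(t[100:310,70:270][:,:,::-1],None,fx=2.8,fy=2.8,interpolation=2))
T0=np.load('top0.npy')
for q in ('oil_bottle','screwdriver'):
    for r in regions_of('top',q)[:2]: print(q,np.round(r['rect'],1),round(r['p'],2))
for q,z,n in [('key_broad',.011,(618,288.5)),('fob',.014,(550.3,336)),('lock_cylinder',.007,(546.4,250)),('key_narrow',.011,(434,261)),('padlock',.014,(364,255))]:
    for c in ('wrist',):
        for r in pinpoint(c,q)[:2]: print(c,q,np.round(toplane(c,r['xy'],z,P)*1000,1),round(r['p'],2),'nest',n)
```

```text
oil_bottle [219.3 155.6  11.6  20.5] 0.54
screwdriver [103.8 232.9  12.2  52.2] 0.76
wrist key_broad [612.8 288.1  11. ] 0.65 nest (618, 288.5)
wrist fob [553.2 337.3  14. ] 0.85 nest (550.3, 336)
wrist lock_cylinder [550.5 245.9   7. ] 0.63 nest (546.4, 250)
wrist lock_cylinder [712.2 177.    7. ] 0.3 nest (546.4, 250)
wrist key_narrow [432.9 261.7  11. ] 0.6 nest (434, 261)
wrist padlock [365.  251.1  14. ] 0.83 nest (364, 255)
```

View pics/fin_o.png

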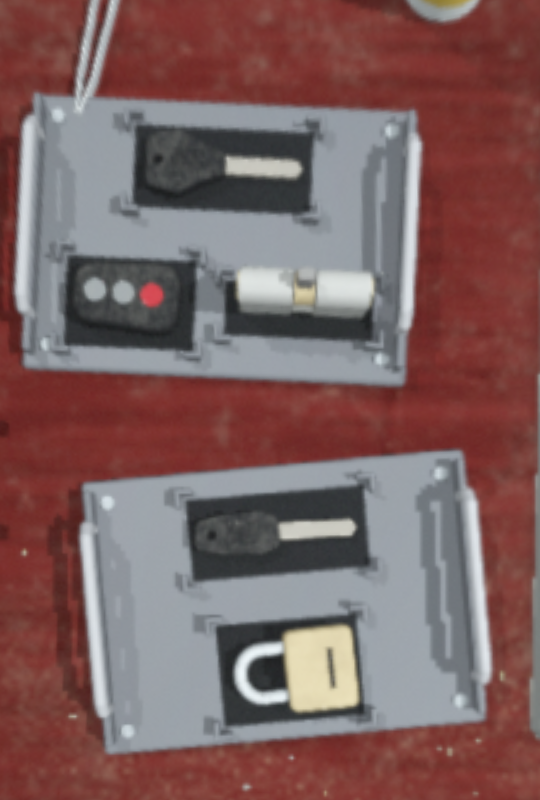

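View pics/fin_t.png

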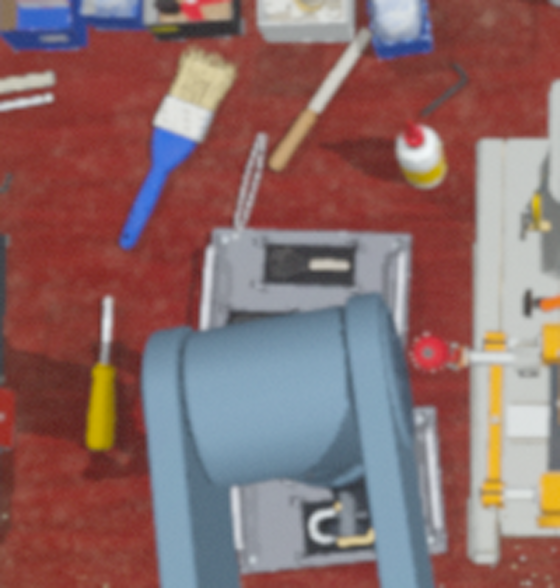

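```bash
python3 - <<'E'
from ortho import *
P=vision.camera_params('wrist');im=vision.camera('wrist')
print('cam',(-P['R'].T@P['t']).round(3))
for n,z,(cx,cy) in [('lock21',.021,(.364,.255)),('lock14',.014,(.364,.255)),('lock07',.007,(.364,.255)),('cyl38',.038,(.546,.25)),('cyl07',.007,(.546,.25))]:
    h=.055
    o=ortho(im,P,cx-h,cx+h,cy-h,cy+h,z,.0002)
    for k in range(-50,51,10):
        i=int((h*1000-k)/.2); 
        cv2.line(o,(i,0),(i,6 if k else 15),(0,255,0),1);cv2.line(o,(0,i),(6 if k else 15,i),(0,255,0),1)
    cv2.imwrite(f'pics/v_{n}.png',o[:,:,::-1])
E
python3 - <<'E'
import cv2,numpy as np
a=[cv2.resize(cv2.imread(f'pics/v_{n}.png'),(400,400)) for n in('lock21','lock07')]
cv2.imwrite('pics/vl.png',np.hstack(a))
a=[cv2.resize(cv2.imread(f'pics/v_{n}.png'),(400,400)) for n in('cyl38','cyl07')]
cv2.imwrite('pics/vc.png',np.hstack(a))
E
```

```text
cam [0.409 0.272 0.406]
```

View pics/vl.png

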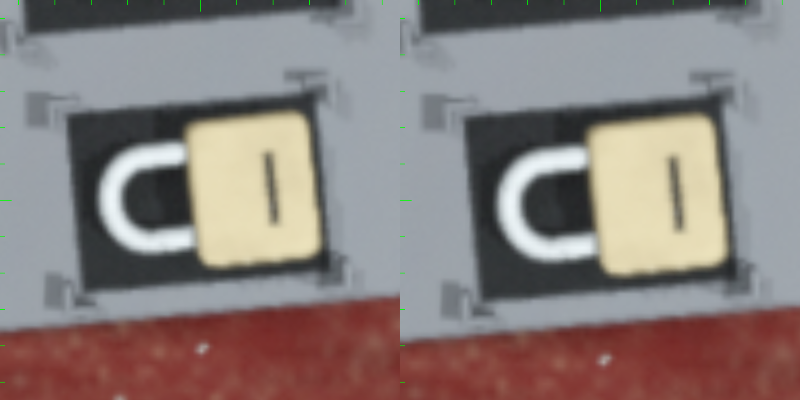

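View pics/vc.png

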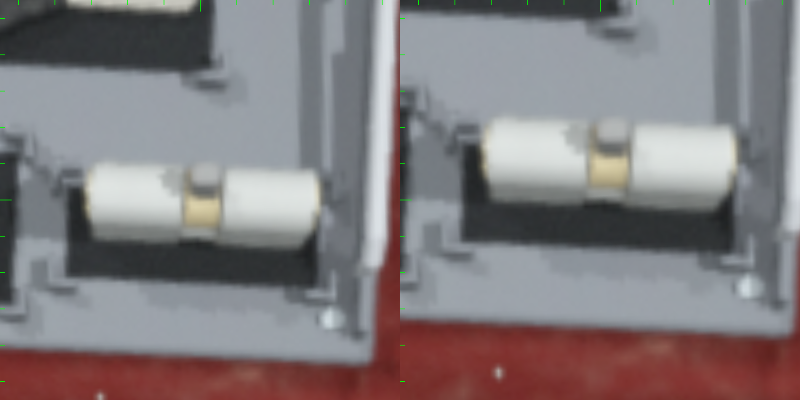

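Run:
```python
from h import *
from bench import ticket
a=np.load('top0.npy');b=np.mean([vision.camera('top').astype(float) for _ in range(4)],axis=0)
for n,(x0,y0,x1,y1) in dict(bottle=(208,140,236,172),driver=(98,200,114,265)).items():
    d=np.abs(a-b)[y0:y1,x0:x1].max(2);print(n,d.mean().round(1),d.max().round(1))
o=ctrl.get_obs();print(o['time_s'],o['eef_pos'],o['dq'].round(3))
print(ticket.hand_in())
```

```text
bottle 8.7 31.5
driver 30.1 82.0
42.225 [0.4091511  0.18868332 0.28405398] [-0.002 -0.    -0.     0.001 -0.001 -0.   ]
the job is handed in; nothing more can be done
None
```

Both orders are made up and the job was handed in at about 42 s of the 131 s allowed. It reported no verdict.

- **Van tray:** it holds the broad-headed key, the fob and the standing lock cylinder.
- **Motorbike tray:** it holds the narrow-headed key and the brass padlock. The red and turquoise padlocks were not touched.

**Last checks:**
- **Placement:** the final wrist pictures show all five things lying between their corner locators, in line with their pads, with the cylinder upright. Along the tray's length I measured the padlock about 1.5 mm and the cylinder about 1.3 mm from their nest centres. The gripper was clear of everything at about 0.28 m.
- **Disagreement:** the trained networks' points were up to 6 mm off the nest centres: about 5 mm for the broad key, 6 mm for the cylinder and 4 mm for the padlock. That is inside the 12 mm limit, and for the padlock and cylinder I trusted the rectified pictures over them.
- **Oil bottle:** it looks unmoved. The difference from the first top picture was small, a mean of 9 out of 255.
- **Screwdriver:** the same comparison was not conclusive, with a mean difference of 30. I put this down to the arm's shadow but did not confirm it. It looks in place in the top picture, and the arm never went near it.

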